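# Fetch the red resin cassette from the revolving store

### The job

Turn the revolving cassette store until the bay holding the red cassette stands squarely at the front, under the scan head, then take the red cassette by its fin, tip it forward at least 20 degrees over the bay's lip with its foot still in the bay, and draw it out from between its neighbours. Lower it, without dropping it, into the black cradle so that it stands upright on the cradle's floor, and let go. Leave the other cassettes standing in their bays and do not disturb the bottle, tube rack and tip box.

Things in the scene. Friction and masses are not known exactly. Their poses are not given: they have to be found in the camera images.
- stand: Fixed stand of the cassette store; origin on the bench, on the carousel's vertical axis. Its -x axis is the FRONT (roughly towards the robot, marked by a red strip on the base). At the back an upright 50 mm wide at x 235 to 275 mm carries a 40 mm wide arm (z 270 to 300 mm) that runs forward over the axis to the scan head.
- head (a point): Centre of the underside of the fixed white scan head (79 x 130 x 80 mm) over the front bay: in the stand's frame x -109 to -30 mm, y -65 to 65 mm, z 220 to 300 mm above the bench. It bars an upright gripper from the fins of the front bay: lean the gripper's body out towards the front by about 20 degrees.
- front (a point): Point fixed to the stand, 114 mm in front of the axis and 55 mm above the bench: where the centre of a bay's floor is when that bay stands squarely at the front.
- carousel: The revolving platter: origin on the stand's axis 35 mm above the bench, x axis through the red bay's centre; turns about the vertical at least half a turn either way from any start. Grey disc of radius 200 mm, top 47 mm above the bench, four open bays 90 degrees apart. Friction about 0.3 N m plus 0.15 N m per rad/s: it stays where it is left.
- red_bay (a point): Centre of the floor of the red cassette's bay (red strip on its lip), 114 mm from the axis, turns with the platter. Every bay: floor 55 mm above the bench, inside 88 mm deep (70 to 158 mm from the axis) and 116 mm wide; above the floor the outer lip (4 mm thick) rises 10 mm, the side walls (4 mm) 37 mm, the inner wall 52 mm.
- axis (a point): Centre of the aluminium hub's top, 147 mm above the bench on the carousel's axis. Four upright steel turning rods stand on the platter 180 mm from this axis at 45, 135, 225 and 315 degrees from the red bay: diameter 16 mm, bare for the upper 100 mm, tops 198.5 mm above the bench. Grip one near the front by its upper part and swing it about the axis to turn the platter.
- red: The RED cassette (about 0.25 kg), middle of three standing 2 mm apart. Upright white box 80 (x) x 36 (y) x 105 (z) mm with red faces, origin under its base centre. On top a red grip fin 30 (x) x 12 (y) x 40 mm high, centred 20 mm towards its -x side, top 145 mm above the origin. In the bay its -x axis points outwards and it stands 4 mm behind the lip.
- next_a: cassette, same size and shape as red (origin under its base, long side x, fin towards -x), white with blue fin, beside the red one in the same bay.
- next_b: cassette, same size and shape as red (origin under its base, long side x, fin towards -x), white with grey fin, on the other side of the red one in the same bay. The 12 mm fins are 38 mm apart.
- c_green: cassette, same size and shape as red (origin under its base, long side x, fin towards -x), white with green fin, in another bay.
- c_blue: cassette, same size and shape as red (origin under its base, long side x, fin towards -x), white with blue fin, in another bay.
- c_yellow: cassette, same size and shape as red (origin under its base, long side x, fin towards -x), white with yellow fin, in another bay.
- c_grey: cassette, same size and shape as red (origin under its base, long side x, fin towards -x), white with grey fin, in another bay.
- c_green2: cassette, same size and shape as red (origin under its base, long side x, fin towards -x), white with green fin, in another bay.
- cradle: Black open-topped loading cradle fixed to the bench on a red base plate, left or right of the carousel; origin on the bench under its centre. Outside 112 (x) x 64 (y) x 35 (z) mm, inside 102 x 54 mm, walls and floor 5 mm thick. The cassette stands in it with its long side along x, either way round.
- tip_box: Blue pipette-tip box with white lid, 120 x 85 x 75 mm, origin under its centre. Bystander.
- bottle: Amber bottle with blue cap, 72 mm diameter, 170 mm high, origin under its centre. Bystander.
- tube_rack: Orange tube rack with blue-capped tubes, 60 x 130 x 102 mm, origin under its centre. Bystander.
There are look-alikes about, which are no part of the job. What is shaped like the c_grey but orange or turquoise is not meant.

How it is judged:
By the outcome, as a careful person would: the job done as asked, in the order asked, and still so for the second after the job is handed in, with the robot touching nothing.
It also fails if it takes over 72 s, if anything falls off the work surface, if the arm or the gripper's body presses on something with over 40 N, if the wrist force passes 120 N, or if a joint passes its speed limit or range.

### The arm

A 6-joint arm with a two-finger parallel gripper is mounted at the origin on the work surface. World frame = base frame: x ahead of the robot, y to its left, z up, the work surface at z = 0. Lengths are in m, angles in rad, forces in N, time in s.
With the tool pointing down it reaches from about 0.35 to 0.725 m from the base axis. Payload 6 kg.
Tool frame: the origin (TCP) lies on the centre line of the jaws, within the pads' length; the fingertips stand 8 mm ahead of it and the grasp point (between the pads) lies 11 mm behind it; z points along the fingers, y is the line along which they close (so a half turn about z gives the same grasp; the last joint's range is limited). The gripper opens to 85 mm and grips with 20 to 120 N. Pads are 22 mm wide; open, the fingers measure 114 mm over their backs; the gripper's body (76 mm by 85 mm) begins 54 mm behind the grasp point. The pads swing forward as they close: fully open they stand 13 mm farther back than shut.
Start: joints at [1.509, 0.04, 0.085, 0, -1.615, -0.334], TCP at [0.231, 0.554, 0.239] pointing down, gripper open.
Joint ranges: [-2.56, 2.56], [-1.29, 2.01], [-1.08, 1.49], [-3.29, 1.98], [-2.81, -0.18], [-2.99, 2.99]. Speed limits (rad/s): [2.57, 2.57, 3.01, 3.14, 3.14, 3.14].

### API

Orientations are given as a unit quaternion [x, y, z, w].
In Python, from rig import manip gives the robot as it stands.
- The arm moves only by the tool jog_arm, never from a script. Its argument "rows" is a list of rows, each an object with "grip": the finger opening in m, from 0 to 0.0854; "translation": the shift along the tool's x, y, z in m, a list of three; "rot": the turn, a rotation vector about the tool's x, y, z in degrees, a list of three. A call has 1 to 10 rows; each row shifts and turns the commanded pose from where the row before left it, along the tool's axes as they then stand; what a row does not reach is not made up. A row lasts 1/12 s, in which the tool goes at most 41.7 mm and 7.16 degrees, less where a joint would pass 70% of its speed; a pose out of reach is approached as far as the arm can. A call is refused whole if a number of a shift passes 0.0417 or a number of a turn 7.16, either way. A call with a gripper value outside its range is refused whole. The fingers move at their own pace and stop on an object; "force" is the grip in N (left out, the last holds). Time passes only in rows, so rows that do not move let the fingers close. It gives the time, the measured TCP pose, the force, the opening and the grip force at its end, in the units of the state.
- manip.get_state(): the state, without advancing time (a new reading comes with each control period).
- manip.capture(name): name is "side" or "top"; returns the picture (480x640x3 uint8, red, green, blue); there is no depth.
- manip.camera_info(name): a dict with "fovy" (degrees; the focal length in pixels is half the picture's height over the tangent of half this angle, whatever the lens; pixels are square), "cx", "cy" (the principal point, pixels), "world_to_cam" (4x4, takes a point from world to camera coordinates). Camera axes: x right, y down, z forward; pixel columns grow to the right and rows downward; lengths in m; the calibration is good to about 2 mm. A picture is of the moment at which its call begins. camera_info takes no time and is no camera call.
- manip.hand_in(): hands the job in; it is judged then, once.
The state is a dict: "clock": time; "joints": joint angles; "joint_vel": joint speeds; "joint_efforts": joint torques, N m; "tcp_pos": TCP position; "ee_rot": TCP orientation; "force": force on the tool from outside, world axes, zero at the start; "wrist_torque": the same for the moment, N m; "opening": opening from 0.0 (shut) to 1.0 (fully open); "grasp_force": force on a finger pad.
Only numpy, scipy, OpenCV 4.12 (cv2) and the standard library are available. Lean on these libraries where they do the work, as an engineer would, in place of code of your own. Each camera call takes 0.05 s, during which the arm holds its last target. There are 200 camera calls.

## Working session

There is one attempt and no reset: what is moved stays moved. The work goes in short steps, Python scripts to look and compute and a tool call to move; the robot and the scene stay as the last step left them, time stands still between calls to the robot, and variables do not carry over. Pictures are saved under pics/ and viewed, at most 10 in all, crops included, and the job is handed in when it is done.

Besides the shell and the picture viewer there is one more tool, called as name([rows], argument=value, ...), one row to a line, values as JSON. jog_arm: Moves the arm, as the interface text tells. Its arguments: {"type":"object","properties":{"rows":{"type":"array"},"force":{"type":"number"}},"required":["rows"]}

```bash
ls; mkdir -p pics
python3 - <<'E'
from rig import manip
import cv2,numpy as np
np.set_printoptions(precision=4,suppress=True)
s=manip.get_state()
for k,v in s.items(): print(k,v)
for n in("side","top"):
    i=manip.camera_info(n); print(n,i)
    cv2.imwrite(f"pics/{n}0.png",manip.capture(n)[:,:,::-1])
E
```

```text
pics
clock 0.0
joints [ 1.5087  0.0408  0.0838 -0.0005 -1.6155 -0.3337]
joint_vel [ 0.0001 -0.0003 -0.0002 -0.0023  0.0013  0.0002]
joint_efforts [ -0.0003 -36.8195  34.7425   6.9326  -0.0052  -0.    ]
tcp_pos [0.2311 0.5534 0.2383]
ee_rot [ 0.9805 -0.1966 -0.0001  0.0009]
force [0.1937 0.1158 0.0482]
wrist_torque [-0.0687 -0.0035  0.0503]
grasp_force 0.0
opening 0.9963335430052667
side {'fovy': 50.68540276953485, 'cx': 328.00943633738854, 'cy': 241.35392138611203, 'world_to_cam': array([[-0.8871, -0.4615,  0.0078,  0.4616],
       [-0.3273,  0.6171, -0.7156,  0.3589],
       [ 0.3254, -0.6374, -0.6985,  0.9974],
       [ 0.    ,  0.    ,  0.    ,  1.    ]])}
top {'fovy': 49.76251782514241, 'cx': 319.56755154593264, 'cy': 234.99029904330675, 'world_to_cam': array([[-0.0107, -0.9998, -0.0193, -0.0661],
       [-0.9949,  0.0126, -0.1004,  0.5862],
       [ 0.1006,  0.0182, -0.9948,  1.6271],
       [ 0.    ,  0.    ,  0.    ,  1.    ]])}
```

View pics/top0.png

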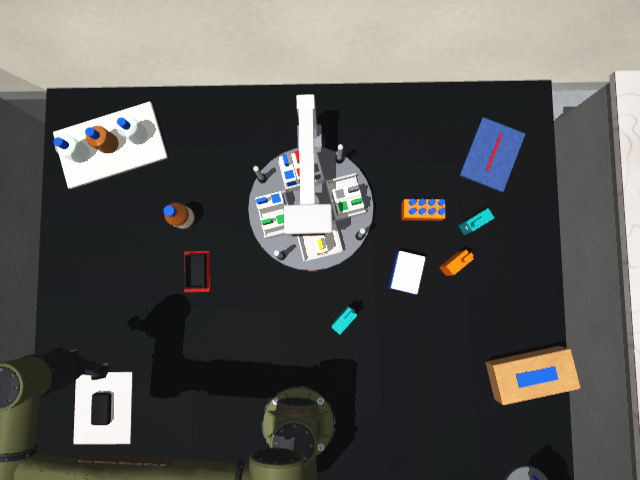

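View pics/side0.png

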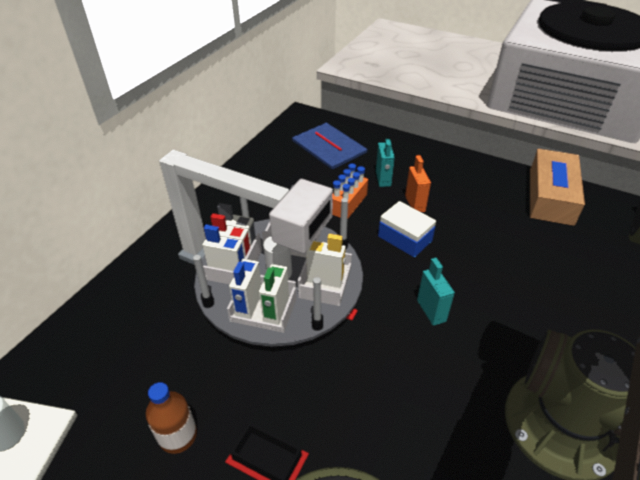

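The top view shows the carousel around (311,208), the front strip at (312,270) and the red bay at the back around (298,165). The cradle is at (197,271), the bottle at (178,214), the rack at (424,209) and the tip box at (408,272). Candidates for the target are the red fin (300,157) and the look-alikes: turquoise (345,320) and (477,221), orange (457,262). Close crop next.

Run:
```python
import cv2,numpy as np
t=cv2.imread("pics/top0.png"); s=cv2.imread("pics/side0.png")
a=cv2.resize(t[90:290,235:390],None,fx=3,fy=3,interpolation=cv2.INTER_CUBIC)
b=cv2.resize(t[240:300,170:225],None,fx=5,fy=5,interpolation=cv2.INTER_CUBIC)
c=np.zeros((600,a.shape[1]+b.shape[1]+5,3),np.uint8); c[:,:a.shape[1]]=a; c[:300,a.shape[1]+5:]=b
print(c.shape); cv2.imwrite("pics/crop0.png",c)
```

```text
(600, 745, 3)
```

View pics/crop0.png

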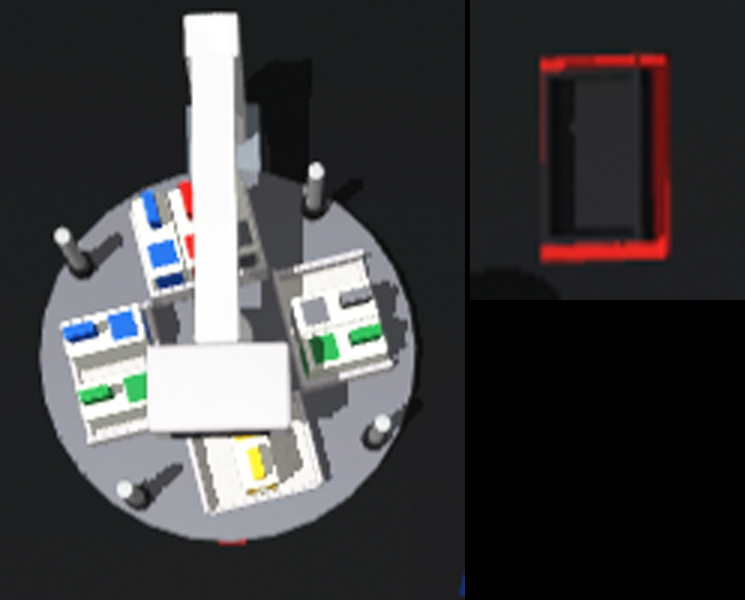

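```bash
cat > h.py <<'E'
import numpy as np, cv2
from rig import manip
from scipy.spatial.transform import Rotation as R
np.set_printoptions(precision=4,suppress=True)
def ray(n,px):
    i=manip.camera_info(n); f=240/np.tan(np.radians(i['fovy']/2)); T=i['world_to_cam']
    d=T[:3,:3].T@np.array([(px[0]-i['cx'])/f,(px[1]-i['cy'])/f,1]); return -T[:3,:3].T@T[:3,3],d
def pz(n,px,z):
    o,d=ray(n,px); return o+d*(z-o[2])/d[2]
def proj(n,p):
    i=manip.camera_info(n); f=240/np.tan(np.radians(i['fovy']/2)); T=i['world_to_cam']
    q=np.asarray(p)@T[:3,:3].T+T[:3,3]; return np.stack([i['cx']+f*q[...,0]/q[...,2],i['cy']+f*q[...,1]/q[...,2]],-1)
def tri(a,b):
    (o1,d1),(o2,d2)=ray('top',a),ray('side',b)
    A=np.stack([d1,-d2],1); t=np.linalg.lstsq(A,o2-o1,rcond=None)[0]
    p,q=o1+d1*t[0],o2+d2*t[1]; return (p+q)/2,np.linalg.norm(p-q)
def snap(name):
    for n in('top','side'): cv2.imwrite(f'pics/{n}{name}.png',manip.capture(n)[:,:,::-1])
E
python3 - <<'E'
from h import *
P=np.array([pz('top',p,.1985) for p in[(257,168.7),(340.3,147),(361,231.3),(278.7,253.7)]])
c=P.mean(0);print('axis',c);d=P-c;print(np.hypot(d[:,0],d[:,1]),np.degrees(np.arctan2(d[:,1],d[:,0])))
print(np.linalg.norm(P[0]-P[2]),np.linalg.norm(P[1]-P[3]))
H=np.array([pz('top',p,.3) for p in[(285.7,205.3),(332,204),(331.5,233.8),(284.3,233.3)]]);print('head',H,H.mean(0))
print('upright',[pz('top',p,.3) for p in[(296.5,95),(314.5,95)]])
print('strip',pz('top',(312.3,270.8),.005))
for n in('top','side'):
    im=cv2.imread(f'pics/{n}0.png').astype(int);b,g,r=im[...,0],im[...,1],im[...,2]
    m=((r>90)&(g<60)&(b<60)).astype(np.uint8)
    k,l,st,ce=cv2.connectedComponentsWithStats(m)
    print(n,[(st[j].tolist(),ce[j].round(1).tolist()) for j in range(1,k) if st[j,4]>5])
E
```

```text
axis [ 0.6709 -0.0471  0.1985]
[0.1781 0.1801 0.175  0.1786] [  58.198   -30.8035 -122.3041  150.219 ]
0.35312028158024866 0.3586749259105744
head [[ 0.6395  0.0124  0.3   ]
 [ 0.6413 -0.1123  0.3   ]
 [ 0.5608 -0.1099  0.3   ]
 [ 0.5637  0.0165  0.3   ]] [ 0.6013 -0.0483  0.3   ]
upright [array([ 0.9458, -0.0186,  0.3   ]), array([ 0.9449, -0.0681,  0.3   ])]
strip [ 0.472  -0.0479  0.005 ]
top [([486, 134, 16, 37, 83], [493.5, 152.1]), ([100, 142, 8, 11, 24], [103.1, 148.4]), ([295, 151, 4, 12, 26], [297.2, 155.3]), ([297, 169, 2, 5, 6], [297.8, 170.7]), ([172, 203, 7, 2, 7], [175.0, 203.1]), ([182, 205, 4, 6, 7], [183.7, 207.6]), ([401, 210, 1, 8, 8], [401.0, 213.5]), ([181, 217, 5, 8, 8], [183.1, 220.5]), ([417, 220, 24, 1, 24], [428.5, 220.0]), ([184, 251, 26, 42, 247], [200.0, 274.2]), ([440, 251, 23, 16, 67], [451.5, 258.3]), ([308, 270, 9, 2, 10], [312.4, 270.9]), ([446, 275, 7, 1, 7], [449.0, 275.0])]
side [([316, 133, 25, 17, 35], [327.6, 140.8]), ([414, 159, 5, 12, 28], [416.4, 165.1]), ([422, 160, 2, 7, 7], [422.4, 163.0]), ([407, 171, 11, 36, 244], [411.6, 189.8]), ([362, 187, 5, 13, 14], [364.7, 193.4]), ([349, 211, 5, 5, 6], [350.8, 213.0]), ([211, 213, 15, 18, 190], [218.4, 220.6]), ([232, 229, 10, 7, 52], [236.4, 231.6]), ([244, 235, 5, 18, 58], [246.2, 243.2]), ([348, 309, 10, 11, 63], [352.2, 314.1]), ([147, 397, 39, 36, 261], [167.2, 413.4]), ([289, 450, 20, 30, 190], [298.9, 465.1]), ([225, 455, 45, 25, 287], [244.7, 468.8])]
```

Run:
```python
import cv2,numpy as np
s=cv2.imread("pics/side0.png")
a=cv2.resize(s[150:350,150:370],None,fx=2.3,fy=2.3,interpolation=cv2.INTER_CUBIC)
b=cv2.resize(s[420:480,220:315],None,fx=3,fy=3,interpolation=cv2.INTER_CUBIC)
c=np.zeros((460,800,3),np.uint8); c[:,:a.shape[1]]=a; c[:180,510:795]=b
cv2.imwrite("pics/crop1.png",c)
```

```text
(no output)
```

View pics/crop1.png

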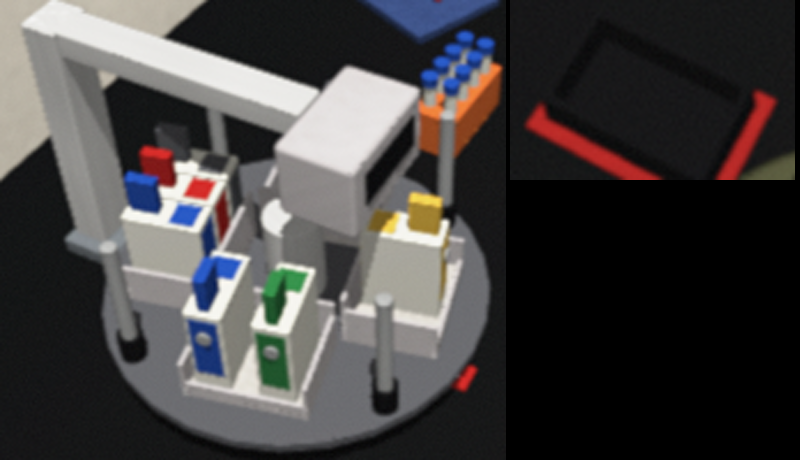

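The side crop confirms it: the red fin at side px (218,221) lies between a blue fin (210,233) and a dark grey one (225,210) in the back bay. The orange and turquoise items stand off the carousel, so they are out. I'll compute the positions more exactly.

Run:
```python
from h import *
P=[]
for a,b in [((257,168.7),(197,257.4)),((278.7,253.7),(317.4,280.4)),((361,231.3),(344,199)),((340.3,147),(244,197.5))]:
    p,e=tri(a,b); P.append(p); print('rod',p,e)
P=np.array(P); A=np.c_[2*P[:,:2],np.ones(4)]; print(P.mean(0))
print('cradle side z0',[pz('side',p,.004)[:2] for p in[(225.5,461),(309,452.3)]])
print('cradle top',[pz('top',p,.004)[:2] for p in[(184,251),(210,251),(210,292.3),(184,292.5)]])
for n,p,z in [('bottle',(176,211),.17),('rack',(424,209),.1),('tip',(408,271),.075),('turq',(345,320),.1)]: print(n,pz('top',p,z))
s=manip.get_state();print(R.from_quat(s['ee_rot']).as_matrix())
```

```text
rod [0.7678 0.1062 0.1952] 0.005245745313186515
rod [0.5193 0.0435 0.1927] 0.006735241035443394
rod [ 0.5788 -0.1938  0.2054] 0.00472151032135461
rod [ 0.8352 -0.1425  0.1495] 0.008421561674378738
[ 0.6753 -0.0467  0.1857]
cradle side z0 [array([0.5422, 0.3683]), array([0.4135, 0.2826])]
cradle top [array([0.5411, 0.3693]), array([0.5401, 0.2843]), array([0.4066, 0.2829]), array([0.4068, 0.3672])]
bottle [0.6477 0.3481 0.17  ]
rack [ 0.6542 -0.3953  0.1   ]
tip [ 0.4659 -0.3449  0.075 ]
turq [ 0.3201 -0.1481  0.1   ]
[[ 0.9227 -0.3855 -0.0005]
 [-0.3855 -0.9227 -0.0015]
 [ 0.0001  0.0016 -1.    ]]
```

```bash
cat >> h.py <<'E'
def tool(az,lean):
    "x points horizontally-inward at azimuth az (deg), body leans back by lean (deg)"
    a,l=np.radians([az,lean]); inw=np.array([np.cos(a),np.sin(a),0]); Z=np.array([0,0,1.])
    z=-np.cos(l)*Z+np.sin(l)*inw; x=np.cos(l)*inw+np.sin(l)*Z
    return np.stack([x,np.cross(z,x),z],1)
def go(Rt,gp,p0=None,R0=None):
    "print turn (total rotvec, tool axes) and then shift (in target tool axes) for grasp point gp"
    s=manip.get_state(); R0=R.from_quat(s['ee_rot']).as_matrix() if R0 is None else R0
    p0=s['tcp_pos'] if p0 is None else p0
    w=np.degrees(R.from_matrix(R0.T@Rt).as_rotvec()); pt=gp+.011*Rt[:,2]
    print('turn',w,'shift',Rt.T@(pt-p0),'tcp',pt)
    return pt
def st():
    s=manip.get_state(); M=R.from_quat(s['ee_rot']).as_matrix(); z=M[:,2]
    print('t',round(s['clock'],2),'tcp',s['tcp_pos'],'gp',s['tcp_pos']-.011*z,'az',round(np.degrees(np.arctan2(-M[0,1],M[1,1]))%360-180,2),'lean',round(np.degrees(np.arctan2(M[2,0],-M[2,2])),2),'F',s['force'],'open',round(s['opening'],3),'gf',s['grasp_force'],'j',s['joints'])
E
python3 - <<'E'
from h import *
T=tool(-30,15);g=np.array([.517,.043,.178])
p=go(T,g-.075*T[:,2]);st()
E
```

```text
turn [-0.8674 14.9658  7.294 ] shift [0.47   0.2991 0.1244] tcp [0.5027 0.0513 0.2398]
t 0.1 tcp [0.2311 0.5534 0.2384] gp [0.2311 0.5534 0.2494] az -22.68 lean 0.01 F [0.0669 0.6146 0.5993] open 0.998 gf 0.0 j [ 1.5087  0.0408  0.0839 -0.0004 -1.6155 -0.3337]
```

jog_arm([
  {"grip": 0.0854, "translation": [0, 0, 0], "rot": [-0.22, 3.74, 1.82]},
  {"grip": 0.0854, "translation": [0, 0, 0], "rot": [-0.22, 3.74, 1.82]},
  {"grip": 0.0854, "translation": [0, 0, 0], "rot": [-0.22, 3.74, 1.82]},
  {"grip": 0.0854, "translation": [0, 0, 0], "rot": [-0.22, 3.74, 1.82]},
  {"grip": 0.0854, "translation": [0.012, 0.0075, 0.003], "rot": [0, 0, 0]},
  {"grip": 0.0854, "translation": [0.0235, 0.015, 0.0062], "rot": [0, 0, 0]},
  {"grip": 0.0854, "translation": [0.0235, 0.015, 0.0062], "rot": [0, 0, 0]},
  {"grip": 0.0854, "translation": [0.0235, 0.015, 0.0062], "rot": [0, 0, 0]},
  {"grip": 0.0854, "translation": [0.0235, 0.015, 0.0062], "rot": [0, 0, 0]},
  {"grip": 0.0854, "translation": [0.0235, 0.015, 0.0062], "rot": [0, 0, 0]},
])

```text
clock: 0.93
tcp_pos: [0.3063, 0.4139, 0.2393]
ee_rot: [0.958, -0.256, 0.126, 0.033]
force: [0.7, 0.0, 0.7]
opening: 1.0
grasp_force: 0.0
```

jog_arm([
  {"grip": 0.0854, "translation": [0.0235, 0.015, 0.0062], "rot": [0, 0, 0]},
  {"grip": 0.0854, "translation": [0.0235, 0.015, 0.0062], "rot": [0, 0, 0]},
  {"grip": 0.0854, "translation": [0.0235, 0.015, 0.0062], "rot": [0, 0, 0]},
  {"grip": 0.0854, "translation": [0.0235, 0.015, 0.0062], "rot": [0, 0, 0]},
  {"grip": 0.0854, "translation": [0.0235, 0.015, 0.0062], "rot": [0, 0, 0]},
  {"grip": 0.0854, "translation": [0.0235, 0.015, 0.0062], "rot": [0, 0, 0]},
  {"grip": 0.0854, "translation": [0.0235, 0.015, 0.0062], "rot": [0, 0, 0]},
  {"grip": 0.0854, "translation": [0.0235, 0.015, 0.0062], "rot": [0, 0, 0]},
  {"grip": 0.0854, "translation": [0.0235, 0.015, 0.0062], "rot": [0, 0, 0]},
  {"grip": 0.0854, "translation": [0.0235, 0.015, 0.0062], "rot": [0, 0, 0]},
])

```text
clock: 1.77
tcp_pos: [0.4418, 0.1625, 0.2402]
ee_rot: [0.958, -0.256, 0.126, 0.033]
force: [0.5, -0.3, 0.4]
opening: 1.002
grasp_force: 0.0
```

Run:
```python
from h import *
T=tool(-30,15);g=np.array([.517,.043,.178])
go(T,g);st();snap(1)
```

```text
turn [-0.0715  0.0333  0.0119] shift [0.1045 0.0658 0.1034] tcp [0.5195 0.0416 0.1674]
t 1.77 tcp [0.4418 0.1625 0.2402] gp [0.4393 0.1639 0.2508] az -29.97 lean 14.97 F [ 0.4961 -0.3009  0.4274] open 1.002 gf 0.0 j [ 0.9819 -0.4575 -0.4499  0.2606 -1.56    0.0652]
```

jog_arm([
  {"grip": 0.0854, "translation": [0.0209, 0.01316, 0.0057], "rot": [0, 0, 0]},
  {"grip": 0.0854, "translation": [0.0209, 0.01316, 0.0057], "rot": [0, 0, 0]},
  {"grip": 0.0854, "translation": [0.0209, 0.01316, 0.0057], "rot": [0, 0, 0]},
  {"grip": 0.0854, "translation": [0.0209, 0.01316, 0.0057], "rot": [0, 0, 0]},
  {"grip": 0.0854, "translation": [0.0209, 0.01316, 0.0057], "rot": [0, 0, 0]},
  {"grip": 0.0854, "translation": [0, 0, 0.015], "rot": [0, 0, 0]},
  {"grip": 0.0854, "translation": [0, 0, 0.015], "rot": [0, 0, 0]},
  {"grip": 0.0854, "translation": [0, 0, 0.015], "rot": [0, 0, 0]},
  {"grip": 0.0854, "translation": [0, 0, 0.015], "rot": [0, 0, 0]},
  {"grip": 0.0854, "translation": [0, 0, 0.015], "rot": [0, 0, 0]},
])

```text
clock: 2.7
tcp_pos: [0.5192, 0.0433, 0.1662]
ee_rot: [0.958, -0.257, 0.126, 0.033]
force: [0.1, -0.6, 0.1]
opening: 0.998
grasp_force: 0.0
```

jog_arm([
  {"grip": 0.012, "translation": [0, 0, 0], "rot": [0, 0, 0]},
  {"grip": 0.012, "translation": [0, 0, 0], "rot": [0, 0, 0]},
  {"grip": 0.012, "translation": [0, 0, 0], "rot": [0, 0, 0]},
  {"grip": 0.012, "translation": [0, 0, 0], "rot": [0, 0, 0]},
  {"grip": 0.012, "translation": [0, 0, 0], "rot": [0, 0, 0]},
  {"grip": 0.012, "translation": [0, 0, 0], "rot": [0, 0, 0]},
  {"grip": 0.012, "translation": [0, 0, 0], "rot": [0, 0, 0]},
  {"grip": 0.012, "translation": [0, 0, 0], "rot": [0, 0, 0]},
], force=40)

```text
clock: 3.37
tcp_pos: [0.5197, 0.0435, 0.1689]
ee_rot: [0.958, -0.256, 0.127, 0.032]
force: [-4.0, 3.2, 6.1]
opening: 0.173
grasp_force: 39.3
```

Run:
```python
from h import *
st();snap(2)
a=cv2.imread('pics/top2.png')[110:290,220:400];b=cv2.imread('pics/side2.png')[150:350,190:390]
cv2.imwrite('pics/c2.png',np.hstack([cv2.resize(a,(400,400)),cv2.resize(b,(400,400))]))
```

```text
t 3.37 tcp [0.5197 0.0435 0.1689] gp [0.5172 0.0449 0.1795] az -29.96 lean 15.05 F [-4.044   3.1662  6.0611] open 0.173 gf 39.3075692653656 j [ 0.629  -0.3669 -0.5097  0.2459 -1.3238  0.3707]
```

View pics/c2.png

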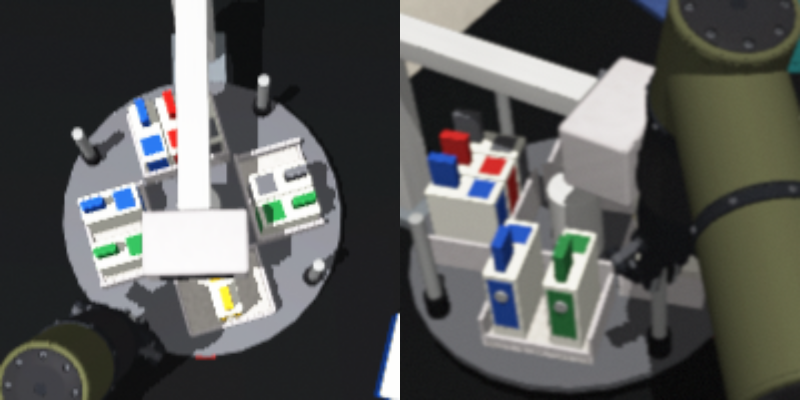

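The gripper holds the rod near the front left (top crop around (140,340)) and the head is clear. Swinging now.

jog_arm([
  {"grip": 0.012, "translation": [0.0001, 0.0062, 0], "rot": [0.518, 0, -1.932]},
  {"grip": 0.012, "translation": [0.0004, 0.01236, 0.0001], "rot": [1.035, 0, -3.864]},
  {"grip": 0.012, "translation": [0.0004, 0.01236, 0.0001], "rot": [1.035, 0, -3.864]},
  {"grip": 0.012, "translation": [0.0004, 0.01236, 0.0001], "rot": [1.035, 0, -3.864]},
  {"grip": 0.012, "translation": [0.0004, 0.01236, 0.0001], "rot": [1.035, 0, -3.864]},
  {"grip": 0.012, "translation": [0.0004, 0.01236, 0.0001], "rot": [1.035, 0, -3.864]},
], force=40)

```text
clock: 3.97
tcp_pos: [0.498, -0.0209, 0.1689]
ee_rot: [0.989, -0.067, 0.132, 0.008]
force: [6.6, 0.9, -0.1]
opening: 0.174
grasp_force: 39.0
```

Run:
```python
from h import *
st()
```

```text
t 3.97 tcp [ 0.498  -0.0209  0.1689] gp [ 0.4951 -0.0205  0.1795] az -7.74 lean 15.23 F [ 6.6318  0.9258 -0.0907] open 0.174 gf 38.98984372615814 j [ 0.4699 -0.4989 -0.5704  0.1543 -1.2807  0.9376]
```

jog_arm([
  {"grip": 0.012, "translation": [0.0004, 0.01236, 0.0001], "rot": [1.035, 0, -3.864]},
  {"grip": 0.012, "translation": [0.0004, 0.01236, 0.0001], "rot": [1.035, 0, -3.864]},
  {"grip": 0.012, "translation": [0.0004, 0.01236, 0.0001], "rot": [1.035, 0, -3.864]},
  {"grip": 0.012, "translation": [0.0004, 0.01236, 0.0001], "rot": [1.035, 0, -3.864]},
  {"grip": 0.012, "translation": [0.0004, 0.01236, 0.0001], "rot": [1.035, 0, -3.864]},
  {"grip": 0.012, "translation": [0.0004, 0.01236, 0.0001], "rot": [1.035, 0, -3.864]},
  {"grip": 0.012, "translation": [0.0004, 0.01236, 0.0001], "rot": [1.035, 0, -3.864]},
  {"grip": 0.012, "translation": [0.0004, 0.01236, 0.0001], "rot": [1.035, 0, -3.864]},
])

```text
clock: 4.63
tcp_pos: [0.5117, -0.1179, 0.1689]
ee_rot: [0.969, 0.208, 0.13, -0.028]
force: [4.0, 3.5, 3.6]
opening: 0.177
grasp_force: 39.4
```

jog_arm([
  {"grip": 0.012, "translation": [0.0004, 0.01236, 0.0001], "rot": [1.035, 0, -3.864]},
  {"grip": 0.012, "translation": [0.0004, 0.01236, 0.0001], "rot": [1.035, 0, -3.864]},
  {"grip": 0.012, "translation": [0.0004, 0.01236, 0.0001], "rot": [1.035, 0, -3.864]},
  {"grip": 0.012, "translation": [0.0004, 0.01236, 0.0001], "rot": [1.035, 0, -3.864]},
  {"grip": 0.012, "translation": [0.0004, 0.01236, 0.0001], "rot": [1.035, 0, -3.864]},
  {"grip": 0.012, "translation": [0.0004, 0.01236, 0.0001], "rot": [1.035, 0, -3.864]},
  {"grip": 0.012, "translation": [0.0004, 0.01236, 0.0001], "rot": [1.035, 0, -3.864]},
  {"grip": 0.012, "translation": [0.0001, 0.0062, 0], "rot": [0.518, 0, -1.932]},
  {"grip": 0.012, "translation": [0, 0, 0], "rot": [0, 0, 0]},
])

```text
clock: 5.38
tcp_pos: [0.5702, -0.1905, 0.1688]
ee_rot: [0.883, 0.45, 0.118, -0.058]
force: [3.1, -3.3, 4.2]
opening: 0.174
grasp_force: 40.1
```

Run:
```python
from h import *
st()
```

```text
t 5.38 tcp [ 0.5702 -0.1905  0.1688] gp [ 0.5685 -0.1928  0.1795] az 54.03 lean 15.1 F [ 3.0833 -3.2566  4.1787] open 0.174 gf 40.12187361717224 j [-0.1316 -0.0071 -0.03   -0.2324 -1.4216  2.6658]
```

jog_arm([
  {"grip": 0.0854, "translation": [0, 0, 0], "rot": [0, 0, 0]},
  {"grip": 0.0854, "translation": [0, 0, 0], "rot": [0, 0, 0]},
  {"grip": 0.0854, "translation": [0, 0, 0], "rot": [0, 0, 0]},
  {"grip": 0.0854, "translation": [0, 0, 0], "rot": [0, 0, 0]},
  {"grip": 0.0854, "translation": [0, 0, -0.02], "rot": [0, 0, 0]},
  {"grip": 0.0854, "translation": [0, 0, -0.03], "rot": [0, 0, 0]},
  {"grip": 0.0854, "translation": [0, 0, -0.03], "rot": [0, 0, 0]},
  {"grip": 0.0854, "translation": [0, 0, -0.01], "rot": [0, 0, 0]},
])

```text
clock: 6.05
tcp_pos: [0.5547, -0.2092, 0.2595]
ee_rot: [0.883, 0.45, 0.118, -0.057]
force: [0.5, -0.5, 1.4]
opening: 1.001
grasp_force: 0.0
```

Run:
```python
from h import *
st();snap(3)
T=tool(-35,15);go(T,np.array([.525,.0575,.178])-.075*T[:,2])
a=cv2.imread('pics/top3.png')[110:290,220:400];b=cv2.imread('pics/side3.png')[150:350,190:390]
cv2.imwrite('pics/c3.png',np.hstack([cv2.resize(a,(400,400)),cv2.resize(b,(400,400))]))
```

```text
t 6.05 tcp [ 0.5547 -0.2092  0.2595] gp [ 0.553  -0.2115  0.2701] az 53.99 lean 15.1 F [ 0.5436 -0.4818  1.4325] open 1.001 gf 0.0 j [-0.169  -0.028   0.1137 -0.2331 -1.5877  2.6642]
turn [-22.9483  -0.3196  85.9739] shift [-0.1917 -0.2007 -0.0331] tcp [0.5114 0.067  0.2398]
```

View pics/c3.png

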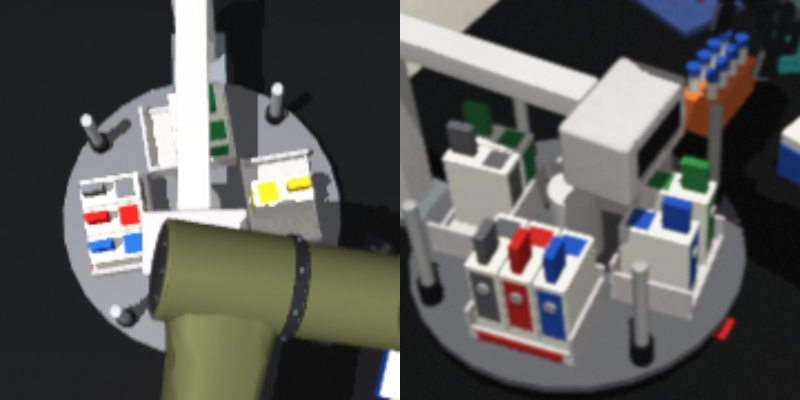

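jog_arm([
  {"grip": 0.0854, "translation": [0.0011, -0.0209, 0.0003], "rot": [-1.553, 0, 5.796]},
  {"grip": 0.0854, "translation": [0.0011, -0.0209, 0.0003], "rot": [-1.553, 0, 5.796]},
  {"grip": 0.0854, "translation": [0.0011, -0.0209, 0.0003], "rot": [-1.553, 0, 5.796]},
  {"grip": 0.0854, "translation": [0.0011, -0.0209, 0.0003], "rot": [-1.553, 0, 5.796]},
  {"grip": 0.0854, "translation": [0.0011, -0.0209, 0.0003], "rot": [-1.553, 0, 5.796]},
  {"grip": 0.0854, "translation": [0.0011, -0.0209, 0.0003], "rot": [-1.553, 0, 5.796]},
  {"grip": 0.0854, "translation": [0.0011, -0.0209, 0.0003], "rot": [-1.553, 0, 5.796]},
  {"grip": 0.0854, "translation": [0.0011, -0.0209, 0.0003], "rot": [-1.553, 0, 5.796]},
])

```text
clock: 6.82
tcp_pos: [0.4727, -0.0671, 0.2531]
ee_rot: [0.99, 0.052, 0.13, -0.008]
force: [1.0, 0.3, 0.9]
opening: 0.998
grasp_force: 0.0
```

jog_arm([
  {"grip": 0.0854, "translation": [0.0011, -0.0209, 0.0003], "rot": [-1.553, 0, 5.796]},
  {"grip": 0.0854, "translation": [0.0011, -0.0209, 0.0003], "rot": [-1.553, 0, 5.796]},
  {"grip": 0.0854, "translation": [0.0011, -0.0209, 0.0003], "rot": [-1.553, 0, 5.796]},
  {"grip": 0.0854, "translation": [0.0011, -0.0209, 0.0003], "rot": [-1.553, 0, 5.796]},
  {"grip": 0.0854, "translation": [0.0011, -0.0209, 0.0003], "rot": [-1.553, 0, 5.796]},
  {"grip": 0.0854, "translation": [0.0011, -0.0209, 0.0003], "rot": [-1.553, 0, 5.796]},
  {"grip": 0.0854, "translation": [0.0011, -0.0209, 0.0003], "rot": [-1.553, 0, 5.796]},
  {"grip": 0.0854, "translation": [0, 0, 0], "rot": [0, 0, 0]},
])

```text
clock: 7.48
tcp_pos: [0.5104, 0.0731, 0.2509]
ee_rot: [0.944, -0.303, 0.122, 0.041]
force: [-0.8, -0.4, -0.4]
opening: 1.001
grasp_force: 0.0
```

Run:
```python
from h import *
st()
T=R.from_quat(manip.get_state()['ee_rot']).as_matrix();go(T,np.array([.525,.0575,.178]))
```

```text
t 7.48 tcp [0.5104 0.0731 0.2509] gp [0.5082 0.0748 0.2615] az -35.64 lean 14.85 F [-0.7771 -0.3645 -0.3538] open 1.001 gf 0.0 j [ 0.7044 -0.3442 -0.3463  0.2527 -1.5105  0.2369]
turn [0. 0. 0.] shift [0.0016 0.0039 0.0868] tcp [0.5273 0.0558 0.1674]
```

jog_arm([
  {"grip": 0.0854, "translation": [0.0003, 0.0007, 0.0142], "rot": [0, 0, 0]},
  {"grip": 0.0854, "translation": [0.0003, 0.0007, 0.0142], "rot": [0, 0, 0]},
  {"grip": 0.0854, "translation": [0.0003, 0.0007, 0.0142], "rot": [0, 0, 0]},
  {"grip": 0.0854, "translation": [0.0003, 0.0007, 0.0142], "rot": [0, 0, 0]},
  {"grip": 0.0854, "translation": [0.0003, 0.0007, 0.0142], "rot": [0, 0, 0]},
  {"grip": 0.0854, "translation": [0.0003, 0.0007, 0.0142], "rot": [0, 0, 0]},
])

```text
clock: 7.98
tcp_pos: [0.5263, 0.0528, 0.1703]
ee_rot: [0.944, -0.302, 0.123, 0.04]
force: [-0.1, -0.1, -0.1]
opening: 1.001
grasp_force: 0.0
```

jog_arm([
  {"grip": 0.012, "translation": [0, 0, 0], "rot": [0, 0, 0]},
  {"grip": 0.012, "translation": [0, 0, 0], "rot": [0, 0, 0]},
  {"grip": 0.012, "translation": [0, 0, 0], "rot": [0, 0, 0]},
  {"grip": 0.012, "translation": [0, 0, 0], "rot": [0, 0, 0]},
  {"grip": 0.012, "translation": [0, 0, 0], "rot": [0, 0, 0]},
  {"grip": 0.012, "translation": [0, 0, 0], "rot": [0, 0, 0]},
  {"grip": 0.012, "translation": [0, 0, 0], "rot": [0, 0, 0]},
  {"grip": 0.012, "translation": [0, 0, 0], "rot": [0, 0, 0]},
], force=40)

```text
clock: 8.65
tcp_pos: [0.5273, 0.0534, 0.1741]
ee_rot: [0.944, -0.302, 0.125, 0.039]
force: [-3.9, 2.3, 5.2]
opening: 0.175
grasp_force: 39.3
```

Run:
```python
from h import *
st()
```

```text
t 8.65 tcp [0.5273 0.0534 0.1741] gp [0.5249 0.0551 0.1847] az -35.49 lean 15.02 F [-3.8676  2.3132  5.1843] open 0.175 gf 39.2612886428833 j [ 0.6434 -0.3211 -0.4689  0.2554 -1.3467  0.2602]
```

jog_arm([
  {"grip": 0.012, "translation": [0.0001, 0.0062, 0], "rot": [0.518, 0, -1.932]},
  {"grip": 0.012, "translation": [0.0004, 0.01236, 0.0001], "rot": [1.035, 0, -3.864]},
  {"grip": 0.012, "translation": [0.0004, 0.01236, 0.0001], "rot": [1.035, 0, -3.864]},
  {"grip": 0.012, "translation": [0.0004, 0.01236, 0.0001], "rot": [1.035, 0, -3.864]},
  {"grip": 0.012, "translation": [0.0004, 0.01236, 0.0001], "rot": [1.035, 0, -3.864]},
  {"grip": 0.012, "translation": [0.0004, 0.01236, 0.0001], "rot": [1.035, 0, -3.864]},
  {"grip": 0.012, "translation": [0.0004, 0.01236, 0.0001], "rot": [1.035, 0, -3.864]},
  {"grip": 0.012, "translation": [0.0004, 0.01236, 0.0001], "rot": [1.035, 0, -3.864]},
  {"grip": 0.012, "translation": [0.0004, 0.01236, 0.0001], "rot": [1.035, 0, -3.864]},
  {"grip": 0.012, "translation": [0.0004, 0.01236, 0.0001], "rot": [1.035, 0, -3.864]},
])

```text
clock: 9.48
tcp_pos: [0.4979, -0.0566, 0.1741]
ee_rot: [0.99, 0.024, 0.136, -0.005]
force: [29.8, 3.1, -8.8]
opening: 0.172
grasp_force: 39.2
```

jog_arm([
  {"grip": 0.012, "translation": [0.0004, 0.01236, 0.0001], "rot": [1.035, 0, -3.864]},
  {"grip": 0.012, "translation": [0.0004, 0.01236, 0.0001], "rot": [1.035, 0, -3.864]},
  {"grip": 0.012, "translation": [0.0004, 0.01236, 0.0001], "rot": [1.035, 0, -3.864]},
  {"grip": 0.012, "translation": [0.0004, 0.01236, 0.0001], "rot": [1.035, 0, -3.864]},
  {"grip": 0.012, "translation": [0.0004, 0.01236, 0.0001], "rot": [1.035, 0, -3.864]},
  {"grip": 0.012, "translation": [0.0004, 0.01236, 0.0001], "rot": [1.035, 0, -3.864]},
  {"grip": 0.012, "translation": [0.0004, 0.01236, 0.0001], "rot": [1.035, 0, -3.864]},
  {"grip": 0.012, "translation": [0.0004, 0.01236, 0.0001], "rot": [1.035, 0, -3.864]},
  {"grip": 0.012, "translation": [0.0004, 0.01236, 0.0001], "rot": [1.035, 0, -3.864]},
])

```text
clock: 10.23
tcp_pos: [0.5364, -0.157, 0.174]
ee_rot: [0.934, 0.329, 0.129, -0.045]
force: [15.7, 15.9, 2.1]
opening: 0.172
grasp_force: 40.6
```

jog_arm([
  {"grip": 0.012, "translation": [0.0004, 0.01236, 0.0001], "rot": [1.035, 0, -3.864]},
  {"grip": 0.012, "translation": [0.0001, 0.0056, 0], "rot": [0.466, 0, -1.739]},
  {"grip": 0.012, "translation": [0, 0, 0], "rot": [0, 0, 0]},
  {"grip": 0.012, "translation": [0, 0, 0], "rot": [0, 0, 0]},
  {"grip": 0.012, "translation": [0, 0, 0], "rot": [0, 0, 0]},
])

```text
clock: 10.65
tcp_pos: [0.5482, -0.1702, 0.174]
ee_rot: [0.917, 0.374, 0.126, -0.05]
force: [14.9, 12.0, 1.4]
opening: 0.17
grasp_force: 40.8
```

Run:
```python
from h import *
st();snap(4)
a=cv2.imread('pics/top4.png')[110:290,220:400];b=cv2.imread('pics/side4.png')[150:350,190:390]
cv2.imwrite('pics/c4.png',np.hstack([cv2.resize(a,(400,400),interpolation=2),cv2.resize(b,(400,400),interpolation=2)]))
g=manip.get_state()['tcp_pos'];d=g[:2]-[.672,-.047];print(np.hypot(*d),np.degrees(np.arctan2(d[1],d[0]))%360)
```

```text
t 10.65 tcp [ 0.5482 -0.1702  0.174 ] gp [ 0.546  -0.1723  0.1846] az 44.38 lean 15.63 F [14.9197 11.9897  1.4055] open 0.17 gf 40.775249004364014 j [-0.0838 -0.1262 -0.1439 -0.2078 -1.3747  2.4519]
0.17468642965577422 224.80265310656537
```

View pics/c4.png

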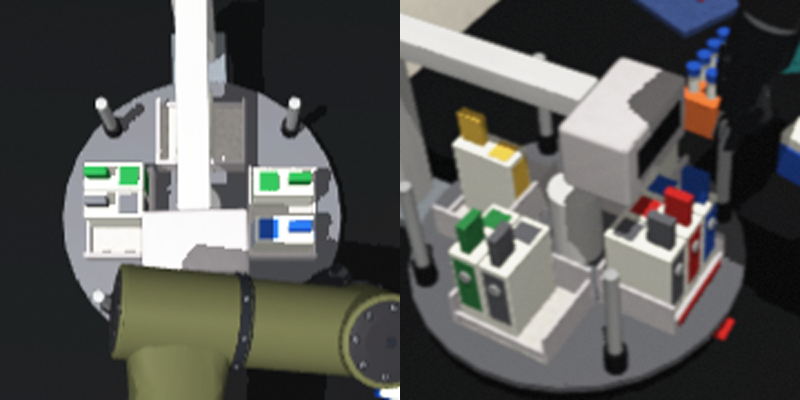

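The red bay is now at the front, with the red fin between the grey and blue ones at about (528,253) in the full side image. I'll release the rod and back off before measuring.

jog_arm([
  {"grip": 0.0854, "translation": [0, 0, 0], "rot": [0, 0, 0]},
  {"grip": 0.0854, "translation": [0, 0, 0], "rot": [0, 0, 0]},
  {"grip": 0.0854, "translation": [0, 0, 0], "rot": [0, 0, 0]},
  {"grip": 0.0854, "translation": [0, 0, 0], "rot": [0, 0, 0]},
  {"grip": 0.0854, "translation": [0, 0, -0.02], "rot": [0, 0, 0]},
  {"grip": 0.0854, "translation": [0, 0, -0.03], "rot": [0, 0, 0]},
  {"grip": 0.0854, "translation": [0, 0, -0.03], "rot": [0, 0, 0]},
  {"grip": 0.0854, "translation": [-0.02, 0, -0.03], "rot": [0, 0, 0]},
  {"grip": 0.0854, "translation": [-0.04, 0, -0.02], "rot": [0, 0, 0]},
  {"grip": 0.0854, "translation": [-0.04, 0, 0], "rot": [0, 0, 0]},
])

```text
clock: 11.58
tcp_pos: [0.4526, -0.2643, 0.2768]
ee_rot: [0.918, 0.375, 0.123, -0.046]
force: [1.1, -1.9, 0.6]
opening: 0.999
grasp_force: 0.0
```

jog_arm([
  {"grip": 0.022, "translation": [-0.04, 0, 0], "rot": [0, 0, 0]},
  {"grip": 0.022, "translation": [-0.02, 0, 0], "rot": [0, 0, 0]},
])

```text
clock: 11.75
tcp_pos: [0.4085, -0.3051, 0.2553]
ee_rot: [0.919, 0.373, 0.121, -0.05]
force: [1.2, 0.3, -1.4]
opening: 0.746
grasp_force: 0.0
```

Run:
```python
from h import *
st();snap(5)
a=cv2.imread('pics/top5.png')[135:275,240:390];b=cv2.imread('pics/side5.png')[220:320,275:375]
cv2.imwrite('pics/c5.png',np.hstack([cv2.resize(a,None,fx=2.8,fy=2.8,interpolation=2),cv2.resize(b,None,fx=3.8,fy=3.92,interpolation=2)]))
```

```text
t 11.75 tcp [ 0.4085 -0.3051  0.2553] gp [ 0.4064 -0.3071  0.2659] az 44.15 lean 14.99 F [ 1.1656  0.2863 -1.4452] open 0.746 gf 0.0 j [-0.4263 -0.2159 -0.0612 -0.244  -1.6274  2.7416]
```

View pics/c5.png

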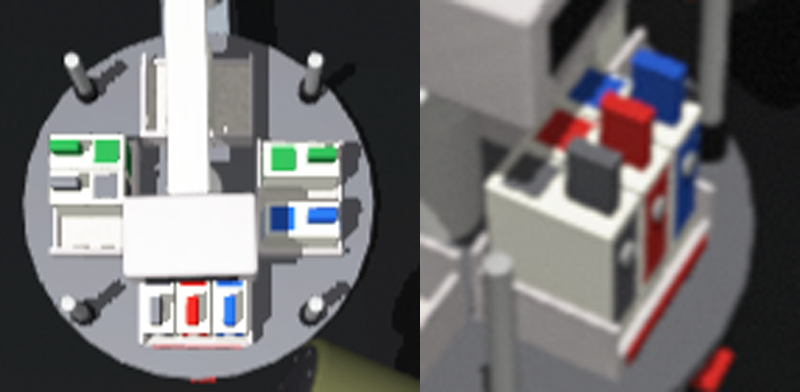

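Run:
```python
from h import *
P=np.array([pz('top',(240+x/2.8,135+y/2.8),.1985)[:2] for x,y in[(72,61),(315,59),(315,303),(69,303)]])
c=P.mean(0);d=P-c;print('axis',c,np.hypot(*d.T),np.degrees(np.arctan2(d[:,1],d[:,0]))%90)
e=lambda a,b:np.degrees(np.arctan2(*(P[a]-P[b])[::-1]));print(e(0,3),e(1,2),e(0,1)-90,e(3,2)-90)
ax=np.array([.672,-.047])
for yaw in(0,):
    for name,q in [('fin',[(-.149,-.006,.2),(-.149,.006,.2),(-.119,.006,.2),(-.119,-.006,.2)]),('rods',[(-.1273,.1273,.1985),(-.1273,-.1273,.1985),(.1273,.1273,.1985)]),('lip',[(-.162,.062,.065),(-.162,-.062,.065)]),('strip',[(-.2,0,.005)])]:
        w=np.array(q)+[*ax,0]; print(name,((proj('top',w)-[240,135])*2.8).round(0).tolist(),((proj('side',w)-[275,220])*[3.8,3.92]+[420,0]).round(0).tolist())
for n in('top','side'):
    im=cv2.imread(f'pics/{n}5.png').astype(int);b,g,r=im[...,0],im[...,1],im[...,2]
    m=((r>100)&(g<70)&(b<70)).astype(np.uint8)
    k,l,s,ce=cv2.connectedComponentsWithStats(m)
    print(n,[(s[j].tolist(),ce[j].round(1).tolist()) for j in range(1,k) if s[j,4]>5 and 275<ce[j][0]<380])
```

```text
axis [ 0.6719 -0.046 ] [0.1787 0.18   0.1787 0.1791] [44.2858 44.451  44.005  44.4414]
-0.7106934363320961 -0.9789961060852916 -0.4167280173775083 -0.7073675511104511
fin [[201.0, 324.0], [189.0, 324.0], [189.0, 295.0], [200.0, 295.0]] [[664.0, 106.0], [655.0, 120.0], [606.0, 101.0], [616.0, 88.0]]
rods [[71.0, 305.0], [319.0, 302.0], [71.0, 61.0]] [[510.0, 261.0], [723.0, -36.0], [111.0, 93.0]]
lip [[144.0, 345.0], [255.0, 344.0]] [[626.0, 361.0], [719.0, 214.0]]
strip [[202.0, 380.0]] [[727.0, 374.0]]
top [([305, 235, 8, 2, 16], [308.5, 235.5]), ([307, 241, 4, 10, 40], [308.5, 245.5]), ([311, 270, 6, 2, 8], [314.0, 270.8])]
side [([316, 133, 25, 17, 52], [327.7, 140.9]), ([333, 181, 35, 38, 231], [355.6, 200.3]), ([323, 244, 14, 19, 186], [329.1, 252.6]), ([311, 250, 8, 7, 27], [314.3, 253.1]), ([334, 264, 6, 26, 70], [336.7, 277.8]), ([330, 282, 20, 30, 60], [339.1, 296.9]), ([348, 309, 9, 11, 56], [352.2, 314.1]), ([289, 451, 20, 29, 181], [298.8, 465.5])]
```

Run:
```python
from h import *
for f in('top0','top5'):
    im=cv2.imread(f'pics/{f}.png').astype(float).mean(2)
    C=[]
    for r in range(112,200):
        row=im[r]
        if row[285:325].max()<150: continue
        lo=row[303:311].mean()
        # half-level crossings outwards from 307
        e=[]
        for s in(-1,1):
            g=np.abs(np.diff(row[307+s*4:307+s*13:s])); k=g.argmax(); k0=max(k-1,0); w=g[k0:k+2]; e.append(307+s*4+s*((np.arange(k0,k0+len(w))*w).sum()/w.sum()+.5))
        if 11<e[1]-e[0]<17: C.append((r,*e))
    C=np.array(C)
    for j in(1,2):
        o=C
        for _ in range(4):
            q=np.polyfit(o[:,0],o[:,j],1); res=np.abs(np.polyval(q,o[:,0])-o[:,j]); o=o[res<max(.4,2*np.median(res))]
        a,b=[pz('top',(np.polyval(q,y),y),.3)[:2] for y in(112,200)]
        print(f,j,len(o),a,b,np.degrees(np.arctan2(*(a-b)[::-1])))
```

```text
top0 1 50 [ 0.8976 -0.0218] [ 0.6534 -0.0253] 0.810811712436856
top0 2 78 [ 0.8969 -0.0614] [ 0.6528 -0.0641] 0.6285283005278846
top5 1 33 [ 0.8976 -0.0215] [ 0.6534 -0.0253] 0.8851013303884179
top5 2 58 [ 0.8969 -0.0615] [ 0.6528 -0.0638] 0.5418681689065116
```

Run:
```python
from h import *
T=tool(44.5,15);g=np.array([.5432,-.1722,.184]);p0=go(T,g-.075*T[:,2]);go(T,g,p0,T)
```

```text
turn [-0.0074  0.0298 -0.4875] shift [ 0.1642 -0.0006  0.0534] tcp [ 0.5314 -0.1838  0.2458]
turn [0. 0. 0.] shift [0.    0.    0.075] tcp [ 0.5452 -0.1702  0.1734]
```

jog_arm([
  {"grip": 0.0854, "translation": [0.0328, 0, 0.0107], "rot": [0, 0, -0.2]},
  {"grip": 0.0854, "translation": [0.0328, 0, 0.0107], "rot": [0, 0, -0.2]},
  {"grip": 0.0854, "translation": [0.0328, 0, 0.0107], "rot": [0, 0, 0]},
  {"grip": 0.0854, "translation": [0.0328, 0, 0.0107], "rot": [0, 0, 0]},
  {"grip": 0.0854, "translation": [0.0328, 0, 0.0107], "rot": [0, 0, 0]},
  {"grip": 0.0854, "translation": [0, 0, 0.015], "rot": [0, 0, 0]},
  {"grip": 0.0854, "translation": [0, 0, 0.015], "rot": [0, 0, 0]},
  {"grip": 0.0854, "translation": [0, 0, 0.015], "rot": [0, 0, 0]},
  {"grip": 0.0854, "translation": [0, 0, 0.015], "rot": [0, 0, 0]},
  {"grip": 0.0854, "translation": [0, 0, 0.013], "rot": [0, 0, 0]},
])

```text
clock: 12.68
tcp_pos: [0.5478, -0.1682, 0.1751]
ee_rot: [0.917, 0.377, 0.121, -0.05]
force: [-0.4, -0.4, -0.4]
opening: 1.0
grasp_force: 0.0
```

jog_arm([
  {"grip": 0.012, "translation": [0, 0, 0], "rot": [0, 0, 0]},
  {"grip": 0.012, "translation": [0, 0, 0], "rot": [0, 0, 0]},
  {"grip": 0.012, "translation": [0, 0, 0], "rot": [0, 0, 0]},
  {"grip": 0.012, "translation": [0, 0, 0], "rot": [0, 0, 0]},
  {"grip": 0.012, "translation": [0, 0, 0], "rot": [0, 0, 0]},
  {"grip": 0.012, "translation": [0, 0, 0], "rot": [0, 0, 0]},
  {"grip": 0.012, "translation": [0, 0, 0], "rot": [0, 0, 0]},
  {"grip": 0.012, "translation": [0, 0, 0], "rot": [0, 0, 0]},
], force=40)

```text
clock: 13.35
tcp_pos: [0.5479, -0.1693, 0.1774]
ee_rot: [0.917, 0.377, 0.122, -0.049]
force: [-0.8, -0.6, 3.3]
opening: 0.172
grasp_force: 39.3
```

Run:
```python
from h import *
st()
```

```text
t 13.35 tcp [ 0.5479 -0.1693  0.1774] gp [ 0.5459 -0.1713  0.1881] az 44.65 lean 15.08 F [-0.8418 -0.6217  3.3281] open 0.172 gf 39.28211688995361 j [-0.0771 -0.1251 -0.1381 -0.1995 -1.3848  2.4475]
```

jog_arm([
  {"grip": 0.012, "translation": [0, 0.0023, 0], "rot": [0.18, 0, -0.68]},
  {"grip": 0.012, "translation": [0, 0.0023, 0], "rot": [0.18, 0, -0.68]},
  {"grip": 0.012, "translation": [0, 0, 0], "rot": [0, 0, 0]},
  {"grip": 0.012, "translation": [0, 0, 0], "rot": [0, 0, 0]},
  {"grip": 0.012, "translation": [0, 0, 0], "rot": [0, 0, 0]},
  {"grip": 0.0854, "translation": [0, 0, 0], "rot": [0, 0, 0]},
  {"grip": 0.0854, "translation": [0, 0, 0], "rot": [0, 0, 0]},
  {"grip": 0.0854, "translation": [0, 0, 0], "rot": [0, 0, 0]},
  {"grip": 0.0854, "translation": [0, 0, 0], "rot": [0, 0, 0]},
])

```text
clock: 14.1
tcp_pos: [0.5508, -0.172, 0.1757]
ee_rot: [0.912, 0.388, 0.12, -0.051]
force: [-0.8, -0.5, 0.2]
opening: 0.734
grasp_force: 0.0
```

jog_arm([
  {"grip": 0.0854, "translation": [0, 0, -0.02], "rot": [0, 0, 0]},
  {"grip": 0.0854, "translation": [0, 0, -0.03], "rot": [0, 0, 0]},
  {"grip": 0.0854, "translation": [0, 0, -0.03], "rot": [0, 0, 0]},
  {"grip": 0.0854, "translation": [-0.02, 0, -0.03], "rot": [0, 0, 0]},
  {"grip": 0.022, "translation": [-0.04, 0, -0.02], "rot": [0, 0, 0]},
  {"grip": 0.022, "translation": [-0.04, 0, 0], "rot": [0, 0, 0]},
  {"grip": 0.022, "translation": [-0.04, 0, 0], "rot": [0, 0, 0]},
  {"grip": 0.022, "translation": [-0.02, 0, 0], "rot": [0, 0, 0]},
])

```text
clock: 14.77
tcp_pos: [0.4199, -0.3074, 0.259]
ee_rot: [0.913, 0.387, 0.12, -0.051]
force: [0.9, 0.0, -0.0]
opening: 0.452
grasp_force: 0.0
```

Run:
```python
from h import *
from scipy.optimize import minimize
st();snap(6)
# register platter rotation against the earlier picture by lip-strip / fin colours
for n in('top','side'):
    im=cv2.imread(f'pics/{n}6.png').astype(int);b,g,r=im[...,0],im[...,1],im[...,2]
    m=((r>100)&(g<70)&(b<70)).astype(np.uint8)
    k,l,s,ce=cv2.connectedComponentsWithStats(m)
    print(n,[(s[j].tolist(),ce[j].round(1).tolist()) for j in range(1,k) if s[j,4]>5 and 275<ce[j][0]<380])
a=cv2.imread('pics/top6.png')[135:275,240:390];b=cv2.imread('pics/side6.png')[220:320,275:375]
cv2.imwrite('pics/c6.png',np.hstack([cv2.resize(a,None,fx=2.8,fy=2.8,interpolation=2),cv2.resize(b,None,fx=3.8,fy=3.92,interpolation=2)]))
```

```text
t 14.77 tcp [ 0.4199 -0.3074  0.259 ] gp [ 0.4179 -0.3094  0.2696] az 46.0 lean 15.01 F [ 0.8708  0.0007 -0.0049] open 0.452 gf 0.0 j [-0.4227 -0.1834 -0.0259 -0.2466 -1.6352  2.769 ]
top [([305, 235, 9, 2, 17], [309.2, 235.5]), ([308, 241, 4, 10, 40], [309.5, 245.5]), ([308, 270, 9, 2, 10], [312.4, 270.9])]
side [([316, 133, 25, 17, 52], [327.7, 140.9]), ([347, 181, 21, 30, 188], [358.3, 197.2]), ([338, 203, 6, 2, 6], [340.5, 203.5]), ([333, 213, 16, 6, 29], [340.5, 215.8]), ([323, 244, 14, 18, 181], [329.8, 251.6]), ([309, 249, 11, 8, 35], [314.4, 252.8]), ([336, 263, 5, 9, 21], [338.1, 266.6]), ([335, 274, 5, 16, 44], [337.0, 281.9]), ([331, 281, 19, 31, 58], [339.6, 296.3]), ([348, 309, 9, 11, 58], [352.1, 314.0]), ([289, 451, 19, 29, 181], [298.7, 465.5])]
```

View pics/c6.png

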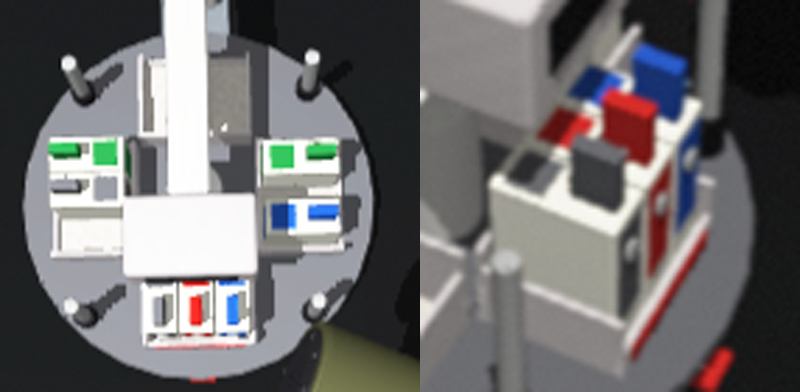

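Run:
```python
from h import *
from scipy.optimize import minimize
from scipy.spatial import ConvexHull
def mask(n,f,seed):
    im=cv2.imread(f'pics/{n}{f}.png').astype(int);b,g,r=im[...,0],im[...,1],im[...,2]
    m=((r>70)&(g<.55*r)&(b<.55*r)).astype(np.uint8); k,l=cv2.connectedComponents(m,connectivity=4); return (l==l[seed[1],seed[0]])
c=np.array([(x,y,z) for x in(-.015,.015) for y in(-.006,.006) for z in(.161,.2)])
def hull(n,p,yaw):
    w=c.copy(); a=np.radians(yaw); w[:,:2]=w[:,:2]@np.array([[np.cos(a),np.sin(a)],[-np.sin(a),np.cos(a)]])+p
    q=proj(n,w); h=cv2.convexHull(q.astype(np.float32)); im=np.zeros((480,640),np.uint8)
    cv2.fillConvexPoly(im,((h+.0)*16).round().astype(np.int32),1,shift=4); return im>0
for n,seed in(('side',(329,251)),('top',(309,245))):
    m=mask(n,6,seed); ys,xs=np.nonzero(m); print(n,m.sum(),xs.min(),xs.max(),ys.min(),ys.max(),xs.mean(),ys.mean())
    h=hull(n,np.array([.538,-.047]),.7); ys,xs=np.nonzero(h); print('pred',h.sum(),xs.min(),xs.max(),ys.min(),ys.max(),xs.mean(),ys.mean())
M=mask('side',6,(329,251))
best=[]
for x in np.arange(.53,.547,.0005):
    for y in np.arange(-.056,-.037,.0005):
        h=hull('side',np.array([x,y]),.7); best.append((( (h&M).sum()/(h|M).sum()),x,y))
best.sort(reverse=True);print(np.array(best[:8]))
```

```text
side 191 323 336 243 261 329.64397905759165 251.20942408376965
pred 282 324 339 242 263 331.5 252.75177304964538
top 40 308 311 241 250 309.5 245.5
pred 76 307 312 240 252 309.5657894736842 245.85526315789474
[[ 0.6971  0.544  -0.0485]
 [ 0.6971  0.543  -0.05  ]
 [ 0.6945  0.546  -0.0465]
 [ 0.6945  0.5445 -0.0495]
 [ 0.6945  0.5415 -0.047 ]
 [ 0.692   0.543  -0.0465]
 [ 0.692   0.5425 -0.046 ]
 [ 0.692   0.5425 -0.0495]]
```

Run:
```python
from h import *
T=tool(.7,22);g=np.array([.535,-.047,.187]);p0=go(T,g-.08*T[:,2]);go(T,g,p0,T)
```

```text
turn [-14.3742   6.6549  42.8593] shift [ 0.0825 -0.2589  0.0415] tcp [ 0.5092 -0.0473  0.251 ]
turn [0. 0. 0.] shift [-0.    0.    0.08] tcp [ 0.5391 -0.0469  0.1768]
```

jog_arm([
  {"grip": 0.022, "translation": [0, 0, 0], "rot": [-2.05, 0.95, 6.12]},
  {"grip": 0.022, "translation": [0, 0, 0], "rot": [-2.05, 0.95, 6.12]},
  {"grip": 0.022, "translation": [0, 0, 0], "rot": [-2.05, 0.95, 6.12]},
  {"grip": 0.022, "translation": [0, 0, 0], "rot": [-2.05, 0.95, 6.12]},
  {"grip": 0.022, "translation": [0, 0, 0], "rot": [-2.05, 0.95, 6.12]},
  {"grip": 0.022, "translation": [0, 0, 0], "rot": [-2.05, 0.95, 6.12]},
  {"grip": 0.022, "translation": [0, 0, 0], "rot": [-2.05, 0.95, 6.12]},
  {"grip": 0.022, "translation": [0.004, -0.0129, 0.002], "rot": [0, 0, 0]},
  {"grip": 0.022, "translation": [0.008, -0.0246, 0.0039], "rot": [0, 0, 0]},
  {"grip": 0.022, "translation": [0.008, -0.0246, 0.0039], "rot": [0, 0, 0]},
])

```text
clock: 15.7
tcp_pos: [0.4438, -0.2421, 0.2583]
ee_rot: [0.981, 0.007, 0.192, -0.001]
force: [1.5, -0.9, 0.2]
opening: 0.262
grasp_force: 0.0
```

jog_arm([
  {"grip": 0.022, "translation": [0.008, -0.0246, 0.0039], "rot": [0, 0, 0]},
  {"grip": 0.022, "translation": [0.008, -0.0246, 0.0039], "rot": [0, 0, 0]},
  {"grip": 0.022, "translation": [0.008, -0.0246, 0.0039], "rot": [0, 0, 0]},
  {"grip": 0.022, "translation": [0.008, -0.0246, 0.0039], "rot": [0, 0, 0]},
  {"grip": 0.022, "translation": [0.008, -0.0246, 0.0039], "rot": [0, 0, 0]},
  {"grip": 0.022, "translation": [0.008, -0.0246, 0.0039], "rot": [0, 0, 0]},
  {"grip": 0.022, "translation": [0.008, -0.0246, 0.0039], "rot": [0, 0, 0]},
  {"grip": 0.022, "translation": [0.008, -0.0246, 0.0039], "rot": [0, 0, 0]},
  {"grip": 0.022, "translation": [0, 0, 0], "rot": [0, 0, 0]},
])

```text
clock: 16.45
tcp_pos: [0.5121, -0.0411, 0.2523]
ee_rot: [0.982, 0.01, 0.191, -0.002]
force: [0.3, 0.0, -1.0]
opening: 0.257
grasp_force: 0.0
```

Run:
```python
from h import *
st();snap(7)
T=tool(.7,22);g=np.array([.535,-.047,.187]);go(T,g)
b=cv2.imread('pics/side7.png')[190:320,265:395];a=cv2.imread('pics/top7.png')[180:280,250:350]
cv2.imwrite('pics/c7.png',np.hstack([cv2.resize(a,(400,400),interpolation=2),cv2.resize(b,(400,400),interpolation=2)]))
```

```text
t 16.45 tcp [ 0.5121 -0.0411  0.2523] gp [ 0.508  -0.0412  0.2625] az 1.19 lean 22.04 F [ 0.2841  0.0297 -0.9514] open 0.257 gf 0.0 j [ 0.4121 -0.5588 -0.4785  0.1493 -1.296   1.1647]
turn [-0.1186 -0.0554  0.3781] shift [-0.003   0.0036  0.0809] tcp [ 0.5391 -0.0469  0.1768]
```

View pics/c7.png

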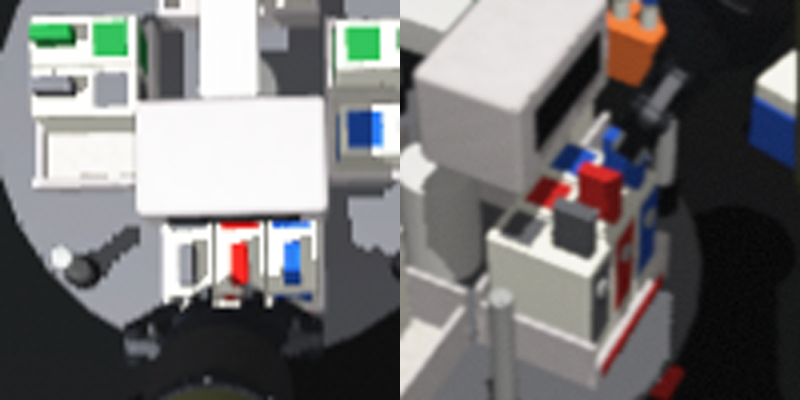

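jog_arm([
  {"grip": 0.022, "translation": [-0.003, 0.0036, 0], "rot": [-0.12, -0.05, 0.38]},
  {"grip": 0.022, "translation": [0, 0, 0.012], "rot": [0, 0, 0]},
  {"grip": 0.022, "translation": [0, 0, 0.016], "rot": [0, 0, 0]},
  {"grip": 0.022, "translation": [0, 0, 0.016], "rot": [0, 0, 0]},
  {"grip": 0.022, "translation": [0, 0, 0], "rot": [0, 0, 0]},
  {"grip": 0.022, "translation": [0, 0, 0], "rot": [0, 0, 0]},
])

```text
clock: 17.05
tcp_pos: [0.5247, -0.0497, 0.2101]
ee_rot: [0.982, 0.004, 0.19, -0.0]
force: [0.7, -0.2, 0.1]
opening: 0.256
grasp_force: 0.0
```

Run:
```python
from h import *
st()
go(R.from_quat(manip.get_state()['ee_rot']).as_matrix(),np.array([.535,-.047,.187]))
```

```text
t 17.05 tcp [ 0.5247 -0.0497  0.2101] gp [ 0.5206 -0.0497  0.2203] az 0.43 lean 21.93 F [ 0.727  -0.2129  0.0847] open 0.256 gf 0.0 j [ 0.3796 -0.525  -0.5325  0.1463 -1.2083  1.1714]
turn [0. 0. 0.] shift [ 0.0009 -0.0026  0.0363] tcp [ 0.5391 -0.047   0.1768]
```

jog_arm([
  {"grip": 0.022, "translation": [0.0009, -0.0026, 0], "rot": [0, 0, 0]},
  {"grip": 0.022, "translation": [0, 0, 0.009], "rot": [0, 0, 0]},
  {"grip": 0.022, "translation": [0, 0, 0.009], "rot": [0, 0, 0]},
  {"grip": 0.022, "translation": [0, 0, 0.009], "rot": [0, 0, 0]},
  {"grip": 0.022, "translation": [0, 0, 0.009], "rot": [0, 0, 0]},
  {"grip": 0.022, "translation": [0, 0, 0], "rot": [0, 0, 0]},
])

```text
clock: 17.55
tcp_pos: [0.539, -0.046, 0.1751]
ee_rot: [0.982, 0.004, 0.189, -0.001]
force: [-0.6, 0.3, -0.4]
opening: 0.256
grasp_force: 0.0
```

Run:
```python
from h import *
st()
```

```text
t 17.55 tcp [ 0.539  -0.046   0.1751] gp [ 0.5349 -0.046   0.1853] az 0.52 lean 21.81 F [-0.6097  0.2942 -0.4157] open 0.256 gf 0.0 j [ 0.3732 -0.4789 -0.566   0.1472 -1.1303  1.1676]
```

No contact. Now close on the fin.

jog_arm([
  {"grip": 0.008, "translation": [0, 0, 0], "rot": [0, 0, 0]},
  {"grip": 0.008, "translation": [0, 0, 0], "rot": [0, 0, 0]},
  {"grip": 0.008, "translation": [0, 0, 0], "rot": [0, 0, 0]},
  {"grip": 0.008, "translation": [0, 0, 0], "rot": [0, 0, 0]},
  {"grip": 0.008, "translation": [0, 0, 0], "rot": [0, 0, 0]},
], force=80)

```text
clock: 17.97
tcp_pos: [0.5394, -0.0459, 0.1782]
ee_rot: [0.982, 0.005, 0.191, -0.001]
force: [-0.0, -0.4, -2.1]
opening: 0.128
grasp_force: 77.9
```

Run:
```python
from h import *
st()
g=manip.get_state()['tcp_pos']
# tip about outer foot edge, pivot at r=.152: rows of 4 deg
piv=np.array([.672-.1525,0,.056])
for lean in(22,):
    v=g-piv; v[1]=0; s=np.radians(4)
    print('v',v)
    # tip towards -x: rotate in x-z plane
    v2=np.array([v[0]*np.cos(s)-v[2]*np.sin(s),0,v[2]*np.cos(s)+v[0]*np.sin(s)])
    print('tool shift/4deg',tool(0,lean).T@(v2-v))
```

```text
t 17.97 tcp [ 0.5394 -0.0459  0.1782] gp [ 0.5353 -0.0459  0.1884] az 0.53 lean 22.03 F [-0.0087 -0.3522 -2.1415] open 0.128 gf 77.8989315032959 j [ 0.3737 -0.4817 -0.5632  0.148  -1.132   1.1676]
v [0.0199 0.     0.1222]
tool shift/4deg [-0.0075  0.     -0.0042]
```

jog_arm([
  {"grip": 0.008, "translation": [0.0006, 0, -0.0014], "rot": [0, 0, 0]},
  {"grip": 0.008, "translation": [-0.0038, 0, -0.002], "rot": [0, 2, 0]},
  {"grip": 0.008, "translation": [-0.0038, 0, -0.002], "rot": [0, 2, 0]},
  {"grip": 0.008, "translation": [-0.0038, 0, -0.002], "rot": [0, 2, 0]},
  {"grip": 0.008, "translation": [-0.0038, 0, -0.002], "rot": [0, 2, 0]},
  {"grip": 0.008, "translation": [-0.0038, 0, -0.002], "rot": [0, 2, 0]},
], force=80)

```text
clock: 18.47
tcp_pos: [0.5179, -0.0461, 0.1806]
ee_rot: [0.961, 0.004, 0.277, -0.001]
force: [0.9, -0.2, -2.5]
opening: 0.129
grasp_force: 78.1
```

Run:
```python
from h import *
st()
```

```text
t 18.47 tcp [ 0.5179 -0.0461  0.1806] gp [ 0.5121 -0.0462  0.19  ] az 0.52 lean 32.14 F [ 0.8509 -0.1538 -2.5376] open 0.129 gf 78.06473851203918 j [ 0.448  -0.741  -0.8023  0.2702 -1.009   1.0459]
```

jog_arm([
  {"grip": 0.008, "translation": [-0.0028, 0, -0.0014], "rot": [0, 2, 0]},
  {"grip": 0.008, "translation": [-0.0028, 0, -0.0014], "rot": [0, 2, 0]},
  {"grip": 0.008, "translation": [-0.0028, 0, -0.0014], "rot": [0, 2, 0]},
  {"grip": 0.008, "translation": [-0.0028, 0, -0.0014], "rot": [0, 2, 0]},
  {"grip": 0.008, "translation": [0, 0, 0], "rot": [0, 0, 0]},
])

```text
clock: 18.88
tcp_pos: [0.5048, -0.0463, 0.1774]
ee_rot: [0.939, 0.004, 0.343, -0.002]
force: [-0.2, 1.0, -3.0]
opening: 0.126
grasp_force: 78.1
```

Run:
```python
from h import *
st()
```

```text
t 18.88 tcp [ 0.5048 -0.0463  0.1774] gp [ 0.4977 -0.0464  0.1858] az 0.55 lean 40.09 F [-0.1836  0.9973 -2.9658] open 0.126 gf 78.12431216239929 j [ 0.5069 -0.9572 -0.9984  0.3928 -0.9309  0.9346]
```

jog_arm([
  {"grip": 0.008, "translation": [-0.0024, 0, -0.0021], "rot": [0, 2, 0]},
  {"grip": 0.008, "translation": [-0.0024, 0, -0.0021], "rot": [0, 2, 0]},
  {"grip": 0.008, "translation": [0, 0, 0], "rot": [0, 0, 0]},
])

```text
clock: 19.13
tcp_pos: [0.5008, -0.0465, 0.1831]
ee_rot: [0.926, 0.004, 0.377, -0.003]
force: [-0.6, -0.3, -1.3]
opening: 0.126
grasp_force: 78.6
```

Run:
```python
from h import *
st()
```

```text
t 19.13 tcp [ 0.5008 -0.0465  0.1831] gp [ 0.4931 -0.0466  0.191 ] az 0.59 lean 44.24 F [-0.5745 -0.2914 -1.3079] open 0.126 gf 78.64089488983154 j [ 0.5306 -1.0641 -1.0793  0.4542 -0.9057  0.8871]
```

Run:
```python
from h import *
snap(8);s=manip.get_state();st()
R0=tool(.53,22.03);p0=np.array([.5394,-.0459,.1782]);R1=R.from_quat(s['ee_rot']).as_matrix();p1=s['tcp_pos']
def move(w): return (R1@(R0.T@(w-p0)))+p1
for n in('side','top'):
    im=cv2.imread(f'pics/{n}8.png').astype(int);b,g,r=im[...,0],im[...,1],im[...,2]
    m=((r>70)&(g<.5*r)&(b<.5*r)).astype(np.uint8); k,l,q,ce=cv2.connectedComponentsWithStats(m)
    print(n,[(q[j].tolist(),ce[j].round(1).tolist()) for j in range(1,k) if q[j,4]>5 and 270<ce[j][0]<350 and 220<ce[j][1]<300])
    # predicted: top patch centre, red front face lower/upper ends, for tilt as measured and none
w=pz('side',(314.4,252.8),.16); print('patch',w,proj('side',move(w)),proj('top',w),proj('top',move(w)))
for nm,w in [('face',np.array([.518,-.047,z])) for z in(.065,.1,.15)]: print(nm,w[2],proj('side',w),proj('side',move(w)))
```

```text
t 19.23 tcp [ 0.5005 -0.0468  0.1802] gp [ 0.4928 -0.0469  0.1881] az 0.57 lean 43.92 F [ 0.4373  0.8019 -2.9735] open 0.124 gf 78.6251449584961 j [ 0.5298 -1.0602 -1.08    0.4522 -0.9064  0.8881]
side [([321, 245, 14, 13, 98], [327.6, 251.0]), ([338, 248, 16, 13, 71], [345.8, 252.3]), ([331, 280, 19, 31, 57], [340.0, 295.2])]
top [([305, 235, 9, 2, 10], [309.4, 235.9]), ([305, 241, 10, 7, 64], [309.1, 244.0]), ([307, 253, 5, 14, 59], [309.4, 259.5]), ([308, 270, 4, 2, 8], [309.5, 270.5])]
patch [ 0.5801 -0.0479  0.16  ] [328.9309 252.0032] [310.2187 232.415 ] [310.3647 243.7493]
face 0.065 [338.6925 291.4866] [336.8855 290.0022]
face 0.1 [339.0478 281.3039] [342.4657 282.5659]
face 0.15 [339.583  265.9657] [350.9159 271.3053]
```

The red patch sits within about 1.5 px of where a 22° tip would put it, in both views. The tip is confirmed with the foot still in the bay, so I'll draw it out.

jog_arm([
  {"grip": 0.008, "translation": [0.0056, 0, -0.0058], "rot": [0, 0, 0]},
  {"grip": 0.008, "translation": [0.0056, 0, -0.0058], "rot": [0, 0, 0]},
  {"grip": 0.008, "translation": [0.0056, 0, -0.0058], "rot": [0, 0, 0]},
  {"grip": 0.008, "translation": [0.0056, 0, -0.0058], "rot": [0, 0, 0]},
  {"grip": 0.008, "translation": [0.0028, 0, -0.003], "rot": [0, 0, 0]},
  {"grip": 0.008, "translation": [0, 0, 0], "rot": [0, 0, 0]},
])

```text
clock: 19.73
tcp_pos: [0.5005, -0.0468, 0.2171]
ee_rot: [0.927, 0.004, 0.374, -0.002]
force: [0.5, -0.6, -2.7]
opening: 0.126
grasp_force: 78.7
```

Run:
```python
from h import *
st()
```

```text
t 19.73 tcp [ 0.5005 -0.0468  0.2171] gp [ 0.4929 -0.0469  0.225 ] az 0.55 lean 43.95 F [ 0.4596 -0.6178 -2.6687] open 0.126 gf 78.71593952178955 j [ 0.5362 -1.0395 -1.0013  0.4387 -0.9615  0.9116]
```

jog_arm([
  {"grip": 0.008, "translation": [-0.004, 0, -0.002], "rot": [0, -2, 0]},
  {"grip": 0.008, "translation": [-0.004, 0, -0.002], "rot": [0, -4, 0]},
  {"grip": 0.008, "translation": [-0.004, 0, -0.002], "rot": [0, -4, 0]},
  {"grip": 0.008, "translation": [-0.004, 0, -0.002], "rot": [0, -4, 0]},
  {"grip": 0.008, "translation": [-0.004, 0, -0.002], "rot": [0, -4, 0]},
  {"grip": 0.008, "translation": [-0.004, 0, -0.002], "rot": [0, -3.9, 0]},
  {"grip": 0.008, "translation": [-0.008, 0, -0.003], "rot": [0, 0, 0]},
  {"grip": 0.008, "translation": [-0.012, 0, -0.005], "rot": [0, 0, 0]},
  {"grip": 0.008, "translation": [-0.012, 0, -0.005], "rot": [0, 0, 0]},
  {"grip": 0.008, "translation": [-0.012, 0, -0.005], "rot": [0, 0, 0]},
])

```text
clock: 20.57
tcp_pos: [0.4263, -0.0477, 0.2117]
ee_rot: [0.982, 0.005, 0.191, -0.001]
force: [-0.1, 1.1, -2.3]
opening: 0.129
grasp_force: 78.6
```

Run:
```python
from h import *
st()
# cassette base origin offset in grasp: origin = outer.. assume base centre at fin x +.02, fin centre vision .538-.540
T=tool(.3,22.03)
p0=np.array([.5394,-.0459,.1782]);
# at grasp cassette origin ~ (axis.x-.114, y, .055)
o=np.array([.672-.114,-.0465,.055]); rel=tool(.53,22.03).T@(o-p0); print('rel',rel)
tgt=np.array([.474,.326,.008])
p=tgt-T@rel; print('tcp at floor',p); g=p-.011*T[:,2]
a=p+np.array([0,0,.05]); go(T,a-.011*T[:,2])
```

```text
t 20.57 tcp [ 0.4263 -0.0477  0.2117] gp [ 0.4221 -0.0477  0.2219] az 0.53 lean 22.0 F [-0.1066  1.0877 -2.271 ] open 0.129 gf 78.555428981781 j [ 0.5277 -0.8734 -0.7308  0.1902 -1.3792  1.0475]
rel [-0.029   0.0008  0.1212]
tcp at floor [0.4554 0.3267 0.1312]
turn [-0.0923  0.0283  0.2079] shift [ 0.0174 -0.3742  0.0399] tcp [0.4554 0.3267 0.1812]
```

jog_arm([
  {"grip": 0.008, "translation": [0.0008, -0.012, 0.0003], "rot": [0, 0, 0.2]},
  {"grip": 0.008, "translation": [0.0017, -0.0234, 0.0007], "rot": [0, 0, 0]},
  {"grip": 0.008, "translation": [0.0017, -0.0234, 0.0007], "rot": [0, 0, 0]},
  {"grip": 0.008, "translation": [0.0017, -0.0234, 0.0007], "rot": [0, 0, 0]},
  {"grip": 0.008, "translation": [0.0017, -0.0234, 0.0007], "rot": [0, 0, 0]},
  {"grip": 0.008, "translation": [0.0017, -0.0234, 0.0007], "rot": [0, 0, 0]},
  {"grip": 0.008, "translation": [0.0017, -0.0234, 0.0007], "rot": [0, 0, 0]},
  {"grip": 0.008, "translation": [0.0017, -0.0234, 0.0007], "rot": [0, 0, 0]},
])

```text
clock: 21.23
tcp_pos: [0.4391, 0.13, 0.2124]
ee_rot: [0.981, 0.003, 0.192, -0.002]
force: [0.8, 0.5, -2.9]
opening: 0.124
grasp_force: 78.6
```

jog_arm([
  {"grip": 0.008, "translation": [0.0017, -0.0234, 0.0007], "rot": [0, 0, 0]},
  {"grip": 0.008, "translation": [0.0017, -0.0234, 0.0007], "rot": [0, 0, 0]},
  {"grip": 0.008, "translation": [0.0017, -0.0234, 0.0007], "rot": [0, 0, 0]},
  {"grip": 0.008, "translation": [0.0017, -0.0234, 0.0007], "rot": [0, 0, 0]},
  {"grip": 0.008, "translation": [0.0017, -0.0234, 0.0007], "rot": [0, 0, 0]},
  {"grip": 0.008, "translation": [0.0017, -0.0234, 0.0007], "rot": [0, 0, 0]},
  {"grip": 0.008, "translation": [0.0017, -0.0234, 0.0007], "rot": [0, 0, 0]},
  {"grip": 0.008, "translation": [0.0017, -0.0234, 0.0007], "rot": [0, 0, 0]},
  {"grip": 0.008, "translation": [0.0008, -0.012, 0.0003], "rot": [0, 0, 0]},
  {"grip": 0.008, "translation": [0, 0, 0], "rot": [0, 0, 0]},
])

```text
clock: 22.07
tcp_pos: [0.4533, 0.3298, 0.2116]
ee_rot: [0.982, 0.004, 0.191, -0.001]
force: [-0.4, -1.5, -2.8]
opening: 0.126
grasp_force: 78.6
```

Run:
```python
from h import *
T=tool(.3,22.03);go(T,np.array([.4554,.3267,.1312])-.011*T[:,2]);st()
snap(9)
s=manip.get_state();M=R.from_quat(s['ee_rot']).as_matrix();o=s['tcp_pos']+M@np.array([-.029,.0008,.1212]);print('base',o)
for n in('side','top'):
    im=cv2.imread(f'pics/{n}9.png').astype(int);b,g,r=im[...,0],im[...,1],im[...,2]
    m=((r>70)&(g<.5*r)&(b<.5*r)).astype(np.uint8); k,l,q,ce=cv2.connectedComponentsWithStats(m)
    print(n,[(q[j].tolist(),ce[j].round(1).tolist()) for j in range(1,k) if q[j,4]>5 and (150<ce[j][0]<230 if n=='top' else 200<ce[j][0]<400) and ce[j][1]>200])
    print('pred patch',proj(n,o+M@M.T@np.array([.022,0,.105])),'fin top',proj(n,o+np.array([-.02,0,.145])))
```

```text
turn [-0.1131  0.0144  0.1506] shift [-0.0282  0.0031  0.0753] tcp [0.4554 0.3267 0.1312]
t 22.07 tcp [0.4533 0.3298 0.2116] gp [0.4492 0.3298 0.2218] az 0.48 lean 22.02 F [-0.3665 -1.4506 -2.7629] open 0.126 gf 78.6319363117218 j [ 1.1958 -0.333  -0.4718  0.3688 -1.2996  0.3072]
base [0.4718 0.3273 0.0888]
side [([333, 177, 35, 43, 451], [349.5, 202.3]), ([238, 394, 29, 19, 317], [251.6, 402.4]), ([277, 417, 11, 31, 159], [281.5, 432.5]), ([289, 450, 20, 30, 211], [298.9, 465.0]), ([225, 455, 45, 25, 307], [244.4, 468.7])]
pred patch [249.5622 403.5522] fin top [269.9837 402.5299]
top [([184, 251, 26, 41, 236], [201.3, 270.6]), ([174, 259, 10, 8, 79], [178.6, 262.5]), ([172, 272, 9, 8, 41], [175.1, 274.5])]
pred patch [179.8016 262.6371] fin top [175.431  276.9952]
```

jog_arm([
  {"grip": 0.008, "translation": [0.0018, 0.004, 0.0007], "rot": [0, 0, 0.15]},
  {"grip": 0.008, "translation": [-0.0026, 0, 0.0065], "rot": [0, 0, 0]},
  {"grip": 0.008, "translation": [-0.0053, 0, 0.013], "rot": [0, 0, 0]},
  {"grip": 0.008, "translation": [-0.0053, 0, 0.013], "rot": [0, 0, 0]},
  {"grip": 0.008, "translation": [-0.0053, 0, 0.013], "rot": [0, 0, 0]},
  {"grip": 0.008, "translation": [-0.0053, 0, 0.013], "rot": [0, 0, 0]},
  {"grip": 0.008, "translation": [-0.0026, 0, 0.0065], "rot": [0, 0, 0]},
  {"grip": 0.008, "translation": [0, 0, 0], "rot": [0, 0, 0]},
])

```text
clock: 22.83
tcp_pos: [0.4548, 0.3225, 0.1403]
ee_rot: [0.982, 0.002, 0.19, -0.001]
force: [0.3, 0.6, -2.7]
opening: 0.128
grasp_force: 78.6
```

Run:
```python
from h import *
st();s=manip.get_state();M=R.from_quat(s['ee_rot']).as_matrix();print('base',s['tcp_pos']+M@np.array([-.029,.0008,.1212]))
```

```text
t 22.83 tcp [0.4548 0.3225 0.1403] gp [0.4507 0.3224 0.1505] az 0.19 lean 21.94 F [ 0.263   0.6307 -2.6579] open 0.128 gf 78.56220960617065 j [ 1.1831 -0.3279 -0.6012  0.384  -1.1723  0.2626]
base [0.4732 0.3218 0.0171]
```

jog_arm([
  {"grip": 0.008, "translation": [-0.0011, 0, 0.0028], "rot": [0, 0, 0]},
  {"grip": 0.008, "translation": [-0.0011, 0, 0.0028], "rot": [0, 0, 0]},
  {"grip": 0.008, "translation": [-0.0011, 0, 0.0028], "rot": [0, 0, 0]},
  {"grip": 0.008, "translation": [0, 0, 0], "rot": [0, 0, 0]},
])

```text
clock: 23.17
tcp_pos: [0.4553, 0.3238, 0.1332]
ee_rot: [0.982, 0.002, 0.191, -0.002]
force: [0.1, -0.9, -2.4]
opening: 0.126
grasp_force: 78.6
```

jog_arm([
  {"grip": 0.008, "translation": [-0.0004, 0, 0.0009], "rot": [0, 0, 0]},
  {"grip": 0.008, "translation": [-0.0004, 0, 0.0009], "rot": [0, 0, 0]},
  {"grip": 0.008, "translation": [0, 0, 0], "rot": [0, 0, 0]},
])

```text
clock: 23.42
tcp_pos: [0.4552, 0.324, 0.1315]
ee_rot: [0.982, 0.002, 0.191, -0.002]
force: [0.3, 0.8, -2.7]
opening: 0.125
grasp_force: 78.6
```

Run:
```python
from h import *
st();s=manip.get_state();M=R.from_quat(s['ee_rot']).as_matrix();print('base',s['tcp_pos']+M@np.array([-.029,.0008,.1212]))
```

```text
t 23.42 tcp [0.4552 0.324  0.1315] gp [0.4511 0.3239 0.1417] az 0.24 lean 22.04 F [ 0.2802  0.7623 -2.6731] open 0.125 gf 78.62537026405334 j [ 1.1833 -0.3229 -0.615   0.3882 -1.152   0.2542]
base [0.4738 0.3236 0.0083]
```

jog_arm([
  {"grip": 0.008, "translation": [-0.0004, 0, 0.0009], "rot": [0, 0, 0]},
  {"grip": 0.008, "translation": [-0.0004, 0, 0.0009], "rot": [0, 0, 0]},
  {"grip": 0.008, "translation": [0, 0, 0], "rot": [0, 0, 0]},
])

```text
clock: 23.67
tcp_pos: [0.4551, 0.3239, 0.1293]
ee_rot: [0.982, 0.002, 0.191, -0.002]
force: [0.2, -0.2, -3.6]
opening: 0.124
grasp_force: 78.6
```

jog_arm([
  {"grip": 0.008, "translation": [-0.0004, 0, 0.0009], "rot": [0, 0, 0]},
  {"grip": 0.008, "translation": [0, 0, 0], "rot": [0, 0, 0]},
])

```text
clock: 23.83
tcp_pos: [0.4551, 0.3239, 0.1284]
ee_rot: [0.982, 0.002, 0.191, -0.002]
force: [0.2, -0.7, -2.6]
opening: 0.127
grasp_force: 78.6
```

jog_arm([
  {"grip": 0.008, "translation": [-0.0004, 0, 0.0009], "rot": [0, 0, 0]},
  {"grip": 0.008, "translation": [0, 0, 0], "rot": [0, 0, 0]},
])

```text
clock: 24.0
tcp_pos: [0.4551, 0.3239, 0.1274]
ee_rot: [0.982, 0.002, 0.191, -0.002]
force: [-0.1, 0.1, -1.6]
opening: 0.125
grasp_force: 78.6
```

jog_arm([
  {"grip": 0.008, "translation": [-0.0003, 0, 0.0008], "rot": [0, 0, 0]},
  {"grip": 0.008, "translation": [0, 0, 0], "rot": [0, 0, 0]},
  {"grip": 0.008, "translation": [0, 0, 0], "rot": [0, 0, 0]},
])

```text
clock: 24.25
tcp_pos: [0.4553, 0.3241, 0.1272]
ee_rot: [0.981, 0.002, 0.192, -0.002]
force: [-0.2, -0.5, 0.0]
opening: 0.126
grasp_force: 78.9
```

jog_arm([
  {"grip": 0.008, "translation": [-0.0003, 0, 0.0008], "rot": [0, 0, 0]},
  {"grip": 0.008, "translation": [0, 0, 0], "rot": [0, 0, 0]},
  {"grip": 0.008, "translation": [0, 0, 0], "rot": [0, 0, 0]},
])

```text
clock: 24.5
tcp_pos: [0.4555, 0.3242, 0.1272]
ee_rot: [0.981, 0.002, 0.192, -0.002]
force: [-1.7, -0.6, 6.7]
opening: 0.122
grasp_force: 79.9
```

The cassette stands on the floor (+6.7 N upward). Release and back off along the fingers.

jog_arm([
  {"grip": 0.035, "translation": [0, 0, 0], "rot": [0, 0, 0]},
  {"grip": 0.035, "translation": [0, 0, 0], "rot": [0, 0, 0]},
  {"grip": 0.035, "translation": [0, 0, 0], "rot": [0, 0, 0]},
  {"grip": 0.035, "translation": [0, 0, 0], "rot": [0, 0, 0]},
  {"grip": 0.035, "translation": [0, 0, -0.008], "rot": [0, 0, 0]},
  {"grip": 0.035, "translation": [0, 0, -0.02], "rot": [0, 0, 0]},
  {"grip": 0.035, "translation": [0, 0, -0.03], "rot": [0, 0, 0]},
  {"grip": 0.035, "translation": [0, 0, -0.03], "rot": [0, 0, 0]},
  {"grip": 0.035, "translation": [-0.02, 0, -0.03], "rot": [0, 0, 0]},
  {"grip": 0.035, "translation": [-0.02, 0, -0.01], "rot": [0, 0, 0]},
])

```text
clock: 25.33
tcp_pos: [0.3698, 0.3238, 0.2352]
ee_rot: [0.981, 0.001, 0.193, -0.005]
force: [-0.5, 1.0, 0.1]
opening: 0.406
grasp_force: 0.0
```

Run:
```python
from h import *
st();snap(10)
o=np.array([.4745,.325,.005])
for n in('side','top'):
    im=cv2.imread(f'pics/{n}10.png').astype(int);b,g,r=im[...,0],im[...,1],im[...,2]
    m=((r>70)&(g<.5*r)&(b<.5*r)).astype(np.uint8); k,l,q,ce=cv2.connectedComponentsWithStats(m)
    print(n,[(q[j].tolist(),ce[j].round(1).tolist()) for j in range(1,k) if q[j,4]>5 and (150<ce[j][0]<230 if n=='top' else 200<ce[j][0]<400) and ce[j][1]>200])
    print('pred patch',proj(n,o+np.array([.022,0,.105])),'fin mid',proj(n,o+np.array([-.02,0,.13])))
# store: change between before (6) and now in the top view
d=np.abs(cv2.imread('pics/top10.png').astype(int)-cv2.imread('pics/top6.png')).max(2)>60
k,l,q,ce=cv2.connectedComponentsWithStats(d.astype(np.uint8));print([(q[j].tolist()) for j in range(1,k) if q[j,4]>4 and ce[j][1]<300 and ce[j][0]>220])
```

```text
t 25.33 tcp [0.3698 0.3238 0.2352] gp [0.3657 0.3237 0.2454] az 0.16 lean 22.24 F [-0.4717  0.9929  0.1127] open 0.406 gf 0.0 j [ 1.3962 -0.5141 -0.5625  0.383  -1.4506  0.143 ]
side [([334, 177, 34, 43, 447], [349.5, 202.3]), ([331, 280, 19, 31, 58], [340.1, 295.2]), ([347, 308, 11, 12, 72], [352.0, 314.0]), ([244, 416, 37, 25, 487], [263.9, 426.6]), ([280, 437, 10, 28, 116], [284.3, 451.7]), ([289, 450, 18, 30, 187], [298.1, 466.3]), ([225, 455, 45, 25, 306], [244.4, 468.7])]
pred patch [253.8762 425.6389] fin mid [273.633  429.9501]
top [([184, 251, 26, 42, 268], [199.6, 272.8]), ([184, 260, 10, 7, 60], [188.6, 263.0]), ([183, 272, 8, 9, 65], [186.1, 275.9])]
pred patch [188.5181 263.0394] fin mid [186.0379 276.7267]
[[304, 235, 13, 21, 194], [346, 250, 10, 9, 29], [446, 257, 26, 18, 232]]
```

Run:
```python
from h import *
a,b=[cv2.imread(f'pics/top{i}.png').astype(int) for i in(0,10)]
d=(np.abs(a-b).max(2)>60).astype(np.uint8)
k,l,q,ce=cv2.connectedComponentsWithStats(d)
print([(q[j].tolist()) for j in range(1,k) if q[j,4]>6 and (ce[j][0]>385 or ce[j][0]<245) and ce[j][1]<330])
```

```text
[[183, 256, 20, 29, 511], [203, 287, 7, 5, 26], [165, 304, 3, 6, 8], [181, 304, 4, 4, 8], [142, 321, 6, 4, 17]]
```

Nothing else has moved: the bystanders and look-alikes match the first picture.

```bash
python3 -c "
from rig import manip
print(manip.hand_in())"
```

```text
the job is handed in; nothing more can be done
None
```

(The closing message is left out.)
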